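# Pack the washed funnels loosely nested into their case and secure the lid

## Robot

A 7-joint arm with a two-finger parallel gripper is mounted at the origin on the work surface. World frame = base frame: x ahead of the robot, y to its left, z up, the work surface at z = 0. Lengths are in m, angles in rad, forces in N, time in s.
With the tool pointing down it reaches from about 0.4 to 0.85 m from the base axis. Payload 4.5 kg.
Tool frame: the origin (TCP) lies where the fingers leave the gripper's body, on its centre line; the fingertips stand 64 mm ahead of it and the grasp point (between the pads) lies 45 mm ahead of it; z points along the fingers, y is the direction in which the jaws open and shut (so a half turn about z gives the same grasp; the last joint's range is limited). The gripper opens to 88 mm and grips with 3 to 60 N. Pads are 18 mm wide; open, the fingers measure 123 mm over their backs; the gripper's body (75 mm by 187 mm) begins 45 mm behind the grasp point.
Start: joints at [-1.098, 0.689, -0.195, 1.565, 0.157, 0.902, -0.215], TCP at [0.266, 0.566, 0.303] pointing down, gripper open.
Joint ranges: [-3.01, 3.01], [-0.46, 2.08], [-1.47, 1.51], [0.13, 2.56], [-1, 4.14], [0.04, 2.09], [-2.66, 2.66]. Speed limits (rad/s): [2.57, 2.57, 3.14, 3.14, 3.14, 3.14, 3.14].

## Interface

Orientations are given as a unit quaternion [x, y, z, w].
In Python, from plant import monitor, snapshot, workorder, finder gives the robot as it stands.
- The arm moves only by the tool carry_out, never from a script. Its argument "motion" is one flat list of numbers, 6 for each row, row after row: the shift along the tool's x, y, z in cm, then the turn, a rotation vector about the tool's x, y, z in rad. In form: [x, y, z, rx, ry, rz, x, y, z, rx, ry, rz, ...]. A call has 1 to 8 rows; each row shifts and turns the commanded pose from where the row before left it, along the tool's axes as they then stand; what a row does not reach is not made up. A row lasts 1/8 s, in which the tool goes at most 62.5 mm and 10.7 degrees, less where a joint would pass 70% of its speed; a pose out of reach is approached as far as the arm can. A call with a gripper value outside its range is refused whole. "hand" is the finger opening in cm, from 0 to 8.81, set as the call begins (left out, the last holds). The fingers move at their own pace and stop on an object; "grip_force" is the grip in N (left out, the last holds). Time passes only in rows, so rows that do not move let the fingers close. It gives the time, the measured TCP pose, the force and the opening at its end, in the units of the state.
- monitor.get_state(): the state, without advancing time (a new reading comes with each control period).
- snapshot(name): name is "scene" or "side" or "wrist"; returns a dict with "frame" (480x640x3 uint8, red, green, blue), "range_z" (480x640 float32, m along the optical axis (not along the pixel's ray), 0 where there is no reading), "fx", "fy", "cx", "cy" (pixels), "rvec" (rotation vector, rad) and "tvec" (3), from world to camera coordinates, as OpenCV has them; the wrist camera has in their place "hand_eye" (4x4, takes a point from camera to tool coordinates, whose origin is the TCP and whose axes are the flange's). Camera axes: x right, y down, z forward; pixel columns grow to the right and rows downward; lengths in m; the calibration is good to about 2 mm. The wrist camera is an equidistant fisheye: a pixel r from the principal point sees the ray r / f radians off the axis. A picture is of the moment at which its call begins: read the wrist's pose just before it.
- workorder.finish_job(): hands the job in, once; it reports no verdict.
Trained networks look in a picture, given as the dict that the camera call returned (one of the last four; its "shot" number tells which), for a name from the list of things; names that differ only in an ending like _2 or _b are one class to them, and where a whole thing is asked for, a point or a joint stands for the part that bears it (a point fixed in the world has none). Each returns a list of dicts, best first, with "p" (0 to 1); they miss things now and then, are a little off and sometimes report something else, mostly with a low value. They report only what shows in the picture. A call takes as long as a camera call. They do not tell look-alikes from the thing itself.
- finder.masks_of(picture, thing): "pixels" (480x640 bool, what is visible of it) and "extent" ([left, top, right, bottom] in pixels, round what is visible of it).
The state is a dict: "clock": time; "q": joint angles; "qd": joint speeds; "joint_torque": joint torques, N m; "tool_pos": TCP position; "eef_rot": TCP orientation; "contact_force": force on the tool from outside, world axes, zero at the start; "moment": the same for the moment, N m; "opening": opening from 0.0 (shut) to 1.0 (fully open).
Only numpy, scipy, OpenCV 4.12 (cv2) and the standard library are available. Lean on these libraries where they do the work, as an engineer would, in place of code of your own. Each camera call takes 0.05 s, during which the arm holds its last target. There are 200 camera calls.

## Task

Pack away the washed funnels: stand every loose funnel from the drying mat, mouth down as it is, over the first funnel in the open case and then one over another, so that they form a single nest; set each down loosely, resting by its own weight, never pressed or dropped on, so that none wedges fast. Then break the locked lid stay at its knuckle, lower the lid gently all the way shut without ever letting it fall, and only then turn both turnbuttons fully across the lid's lips. Leave the bottle, the jar and the spatula alone.

Things in the scene. Friction and masses are not known exactly. Their poses are not given: they have to be found in the camera images.
- funnel1: White plastic powder funnel, a tapered sleeve open at both ends, standing mouth down: 64 mm across its rim (bottom), 38 mm across the outlet (top), 60 mm tall, wall 3.2 mm, sides 12 degrees from upright, about 60 g. All are alike. Origin: centre of the rim plane (underside); z points up to the outlet. May be absent (None).
- funnel2: White plastic powder funnel, a tapered sleeve open at both ends, standing mouth down: 64 mm across its rim (bottom), 38 mm across the outlet (top), 60 mm tall, wall 3.2 mm, sides 12 degrees from upright, about 60 g. All are alike. Origin: centre of the rim plane (underside); z points up to the outlet. May be absent (None).
- funnel3: White plastic powder funnel, a tapered sleeve open at both ends, standing mouth down: 64 mm across its rim (bottom), 38 mm across the outlet (top), 60 mm tall, wall 3.2 mm, sides 12 degrees from upright, about 60 g. All are alike. Origin: centre of the rim plane (underside); z points up to the outlet. May be absent (None).
- funnel4: White plastic powder funnel, a tapered sleeve open at both ends, standing mouth down: 64 mm across its rim (bottom), 38 mm across the outlet (top), 60 mm tall, wall 3.2 mm, sides 12 degrees from upright, about 60 g. All are alike. Origin: centre of the rim plane (underside); z points up to the outlet. May be absent (None).
- funnel5: White plastic powder funnel, a tapered sleeve open at both ends, standing mouth down: 64 mm across its rim (bottom), 38 mm across the outlet (top), 60 mm tall, wall 3.2 mm, sides 12 degrees from upright, about 60 g. All are alike. Origin: centre of the rim plane (underside); z points up to the outlet. May be absent (None).
- first_funnel (a point): First funnel, shaped like the loose ones, fixed mouth down in the case: centre of its rim plane, 6 mm above the case's underside; axes as the case. A funnel set over another rests 15 to 19 mm above it (as it happens to be turned). One that is 1 to 2 mm off the axis touches on one side 5 to 10 mm early and slides home when let go; pushed down, it wedges and sticks.
- case: Beige steel case, fixed: 200 mm deep (x) by 220 wide (y) by 90 high outside, walls 4, open on top, the first funnel 18 mm in front of its middle. Origin: centre of the underside; x from its front (robot side) to its back. Lid hinged on the top back edge; stay on the left (+y) wall. Two ears (46 mm wide, 56 mm out from the front wall, tops 90 mm up) at y = +90 and -90 mm carry the turnbuttons.
- lid (a joint): Beige lid 200 x 220 mm, 60 mm deep, 0.5 kg. 0 as found: open 81 degrees, its rim nearly upright; grows as it closes to 1.42, fully shut (lid top 150 mm above the bench). Cannot close while the stay is locked. Once the stay is broken, the stiff hinge still holds the lid (0.3 to 0.6 N m moves it) down to about 0.5; beyond that it falls shut if not held.
- lid_handle (a point): Middle of the lid's handle: round steel bar 12 mm thick, 84 mm long, parallel to the hinge (case y), 42 mm off the lid's front face on two 10 mm legs 38 mm either side of the middle. With the lid shut it is 242 mm in front of the hinge line and 32 mm above it; as found it is at the top of the lid. It turns with the lid: a grip must let the bar turn between the fingers.
- lid_hinge (a point): Middle of the hinge line, at the top back edge of the case, 90 mm above the bench; the line is along the case's y axis.
- knuckle (a joint): Middle joint of the lid stay: two flat steel links of 102 mm. The lower is pinned to the case 150 mm in front of the hinge line and 30 mm below it, the upper to the lid's left side. 0 as found: links straight, just past centre, locked. Grows as the knuckle is pushed through: straight at 0.1, clearly broken above 0.3, 2.5 with the lid shut. Stays where it is left, until the lid moves.
- thumb_piece (a point): Thumb piece at the knuckle: steel stud 16 mm thick, 42 mm long, standing out sideways (case +y) from the stay. This point is on its axis, 16 mm short of its outer end, 148 mm left of the case's middle plane. Pushing it about 20 mm down and to the case's back, square to the links (50 degrees below level), breaks the stay; takes 2 to 4 N. It swings about the stay's lower pin.
- button_l (a joint): Left turnbutton: steel bar 52 mm long, 14 wide, 10 high, with an upright thumb wing along it (30 mm long, 10 thick, rising 29 mm above the bar), turning about an upright pin through its middle on the left ear. 0: along the front of the case (clear of the lid); 1.57: square across the lid's lip (secured), where it stops. Grows anticlockwise seen from above. Slightly stiff; stays where it is left.
- button_r (a joint): Right turnbutton, the same on the right ear; 0: along the front of the case (open), 1.57: square across the lid's lip (secured), where it stops. It grows clockwise seen from above.
- button_l_top (a point): Centre of the top of the left turnbutton's thumb wing, on its pin: 46 mm above the ear, 36 mm in front of the case's front wall; the bar's underside is 7 mm above the ear. With the lid shut a lip of the lid, 4 mm thick, lies on the ear and reaches 22 mm out from the lid's front face (which is flush with the case's).
- button_r_top (a point): Centre of the top of the right turnbutton's thumb wing, on its pin, 46 mm above the ear, 36 mm in front of the case's front wall; the rest as for the left one.
- mat: Grey drying mat, 300 by 440 by 3 mm, fixed; the loose funnels stand on it.
- bottle: Amber bottle with a black cap, 64 mm across, 150 mm tall, a bystander. Origin: centre of its underside.
- spatula: Steel spatula, 170 mm long, lying on the bench, a bystander.
- jar: Squat glass sample jar with a white cap, 68 mm across, 70 mm tall, a bystander. Origin: centre of its underside.
Things that resemble listed ones, but are neither listed nor needed, are in the scene too. What is shaped like the funnel4 but green is not meant. Leave any purple look-alike of the funnel3 alone.

How it is judged:
On the way, in this order (a step that is already met when the one before it is completed fails the run):
1. every loose funnel present is nested upright over the first one, the lid still open on its locked stay (horizontal distance between each of funnel1, funnel2, funnel3, funnel4, funnel5 and first_funnel below 0.006 m and z of funnel1 in the frame of first_funnel between 0.01 and 0.082 m and angle between each of funnel1, funnel2, funnel3, funnel4, funnel5's own z axis and vertical below 0.09 rad and z of funnel2 in the frame of first_funnel between 0.01 and 0.082 m and z of funnel3 in the frame of first_funnel between 0.01 and 0.082 m and z of funnel4 in the frame of first_funnel between 0.01 and 0.082 m and z of funnel5 in the frame of first_funnel between 0.01 and 0.082 m and value of joint lid below 0.15 rad and value of joint knuckle below 0.25 rad), for 0.2 s.
2. the stay is broken at its knuckle (value of joint knuckle above 0.3 rad), for 0.2 s.
3. the lid is shut, both turnbuttons still clear of it (value of joint lid above 1.38 rad and value of joint each of button_l, button_r below 0.6 rad), for 0.2 s.
At the end, for the whole second after the job is handed in: Every loose funnel present stands upright (within 5 degrees) in one nest on the first funnel's axis (within 6 mm), 10 to 82 mm above it; the lid is shut (joint above 1.38 rad) and both turnbuttons are turned across the lips (above 1.4 rad) (horizontal distance between each of funnel1, funnel2, funnel3, funnel4, funnel5 and first_funnel below 0.006 m and z of funnel1 in the frame of first_funnel between 0.01 and 0.082 m and angle between each of funnel1, funnel2, funnel3, funnel4, funnel5's own z axis and vertical below 0.09 rad and z of funnel2 in the frame of first_funnel between 0.01 and 0.082 m and z of funnel3 in the frame of first_funnel between 0.01 and 0.082 m and z of funnel4 in the frame of first_funnel between 0.01 and 0.082 m and z of funnel5 in the frame of first_funnel between 0.01 and 0.082 m and value of joint lid above 1.38 rad and value of joint each of button_l, button_r above 1.4 rad); the robot touches nothing.
It fails at once if two funnels (or a funnel and the case) are squeezed together with more than 40 N, as by a push of 15 to 20 N or a drop (contact force between funnel1 and funnel2 above 40 N or contact force between any of funnel1, funnel2 and funnel3 above 40 N or contact force between any of funnel1, funnel2, funnel3 and funnel4 above 40 N or contact force between any of funnel1, funnel2, funnel3, funnel4 and funnel5 above 40 N or contact force between any of funnel1, funnel2, funnel3, funnel4, funnel5 and case above 40 N).
It fails at once if the lid falls or is slammed (faster than 1.2 rad/s) (velocity of joint lid above 1.2 rad/s).
It fails at once if the bottle, the jar or the spatula is moved more than 15 mm (distance of any of bottle, jar, spatula from where it was at the start of the episode above 0.015 m).
Of funnel1, funnel2, funnel3, funnel4, funnel5 only 2 to 4 are there at a start; the rules pass over those that are not, and their reading is None.
At some moment in a run one of funnel1, funnel2, funnel3, funnel4, funnel5 may be knocked a few centimetres aside while the robot is not near it.
It also fails if it takes over 210 s, if anything falls off the work surface, if the arm or the gripper's body presses on something with over 40 N, if the wrist force passes 120 N, or if a joint passes its speed limit or range.

## Working session

There is one attempt and no reset: what is moved stays moved. The work goes in short steps, Python scripts to look and compute and a tool call to move; the robot and the scene stay as the last step left them, time stands still between calls to the robot, and variables do not carry over. Pictures are saved under pics/ and viewed, about 12 in all and at most 16, crops included, and the job is handed in when it is done.

Besides the shell and the picture viewer there is one more tool, called after "Call:" in YAML: its name, and indented under it one key for each argument. carry_out: Moves the arm, as the interface text tells. Its arguments: {"type":"object","properties":{"motion":{"type":"array"},"hand":{"type":"number"},"grip_force":{"type":"number"}},"required":["motion"]}

```bash
mkdir -p pics
cat > h.py <<'E'
import numpy as np, cv2
from scipy.spatial.transform import Rotation as R
from plant import monitor, snapshot, workorder, finder
def save(p,name,crop=None,scale=1):
    im=p["frame"][:,:,::-1]
    if crop: l,t,r,b=crop; im=im[t:b,l:r]
    cv2.imwrite("pics/"+name,cv2.resize(im,None,fx=scale,fy=scale,interpolation=cv2.INTER_CUBIC))
def cloud(p):
    # world xyz per pixel for scene/side
    v,u=np.mgrid[:480,:640]; z=p["range_z"]
    c=np.stack([(u-p["cx"])/p["fx"]*z,(v-p["cy"])/p["fy"]*z,z],-1)
    M=R.from_rotvec(np.ravel(p["rvec"])).as_matrix()
    return (c-np.ravel(p["tvec"]))@M
def st():
    s=monitor.get_state(); return s
def show():
    s=st(); print("t",round(s["clock"],2),"pos",np.round(s["tool_pos"],4),"rot",np.round(s["eef_rot"],4),"F",np.round(s["contact_force"],1),"M",np.round(s["moment"],2),"op",round(float(s["opening"]),3)); return s
E
python3 - <<'E'
from h import *
s=show(); print(R.from_quat(s["eef_rot"]).as_matrix().round(3))
for n in("scene","side"):
    p=snapshot(n); save(p,n+"0.png")
    W=cloud(p); np.save(n+".npy",W)
    for t in("funnel1","case","lid_handle","thumb_piece","button_l","bottle","jar","mat"):
        for m in finder.masks_of(p,t):
            q=W[m["pixels"]&(p["range_z"]>0)]
            print(n,t,round(m["p"],2),np.round(m["extent"]),np.median(q,0).round(3),np.percentile(q,98,axis=0).round(3),np.percentile(q,2,axis=0).round(3))
E
```

```text
t 0.0 pos [0.2654 0.5653 0.3019] rot [ 2.176e-01  9.760e-01 -9.000e-04 -1.000e-04] F [-0.4 -0.4 -0.1] M [0.05 0.02 0.01] op 1.003
[[-0.905  0.425 -0.001]
 [ 0.425  0.905 -0.002]
 [-0.    -0.002 -1.   ]]
scene funnel1 0.89 [149. 340. 172. 364.] [ 0.503 -0.593  0.026] [ 0.518 -0.564  0.061] [ 0.461 -0.62  -0.004]
scene funnel1 0.81 [257. 258. 274. 287.] [ 0.456 -0.195  0.03 ] [ 0.471 -0.168  0.064] [ 0.413 -0.218 -0.001]
scene funnel1 0.68 [201. 309. 225. 332.] [ 0.514 -0.421  0.029] [ 0.531 -0.392  0.063] [ 0.472 -0.448 -0.001]
scene funnel1 0.67 [296. 226. 315. 249.] [ 0.415 -0.016  0.03 ] [0.43  0.014 0.062] [ 0.378 -0.038 -0.001]
scene funnel1 0.61 [256. 312. 276. 338.] [ 0.62  -0.309  0.028] [ 0.637 -0.281  0.064] [ 0.579 -0.334 -0.001]
scene funnel1 0.57 [285. 286. 303. 313.] [ 0.594 -0.184  0.032] [ 0.61  -0.157  0.064] [ 0.556 -0.208  0.002]
scene case 0.83 [342. 158. 451. 272.] [0.643 0.231 0.09 ] [0.749 0.377 0.31 ] [ 0.428  0.1   -0.001]
scene case 0.2 [162. 249. 334. 382.] [ 0.531 -0.329  0.001] [ 0.668 -0.09   0.01 ] [ 0.374 -0.515 -0.008]
scene lid_handle 0.21 [405. 157. 
[... 1760 characters left out ...]
de lid_handle 0.77 [200. 237. 249. 342.] [0.647 0.337 0.227] [0.737 0.401 0.335] [0.595 0.18  0.092]
side lid_handle 0.6 [174. 367. 206. 405.] [0.598 0.511 0.049] [0.636 0.533 0.072] [0.578 0.475 0.003]
side thumb_piece 0.64 [217. 315. 259. 350.] [0.554 0.373 0.139] [0.655 0.398 0.19 ] [0.516 0.295 0.068]
side jar 0.9 [176. 366. 204. 404.] [0.597 0.511 0.05 ] [0.634 0.533 0.072] [0.578 0.476 0.004]
side jar 0.46 [195. 230. 249. 348.] [0.646 0.339 0.227] [0.737 0.401 0.335] [0.595 0.181 0.092]
side mat 0.63 [313. 229. 446. 315.] [ 0.498 -0.283  0.001] [ 0.659 -0.089  0.008] [ 0.372 -0.511 -0.005]
side mat 0.4 [314. 292. 323. 313.] [0.484 0.104 0.108] [0.595 0.128 0.137] [ 0.475 -0.058 -0.006]
```

View pics/scene0.png

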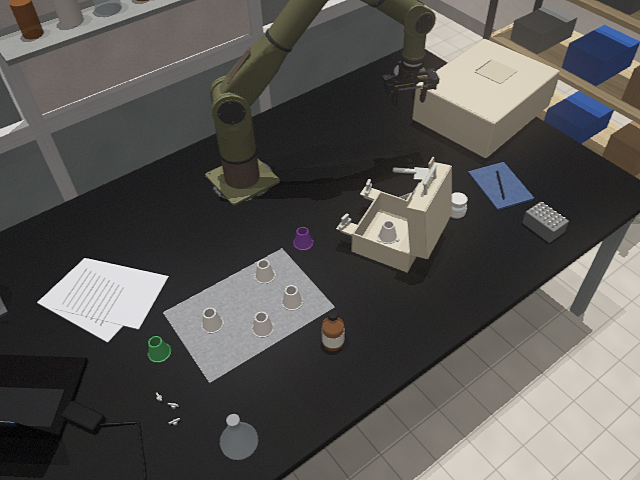

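View pics/side0.png

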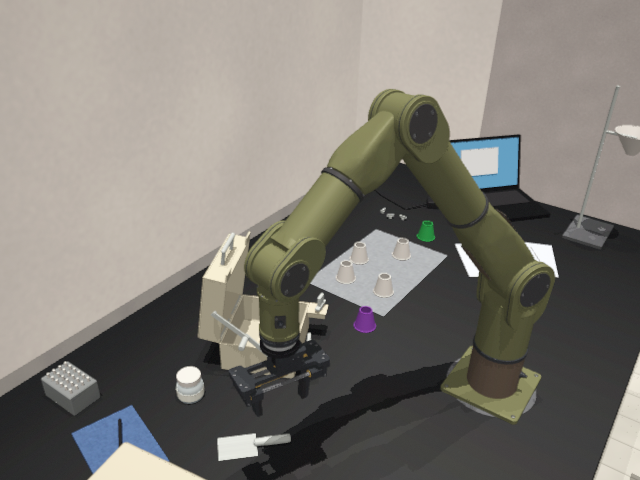

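Scene picture: four white funnels on the mat at px (265,270), (291,296), (262,323), (211,320). Those are the ones meant. The purple one (303,237) and green one (159,348) are off the mat and will be left alone. The first funnel is in the case at (389,231). The side view shows the same layout, with the jar at (189,384) and the spatula at (255,445).

```bash
cat >> h.py <<'E'
def wcloud(p,s):
    # world xyz per pixel for the fisheye wrist camera (range_z along the axis)
    v,u=np.mgrid[:480,:640]; a=(u-p["cx"])/p["fx"]; b=(v-p["cy"])/p["fy"]
    th=np.hypot(a,b); k=np.where(th>1e-6,np.tan(np.minimum(th,1.5))/np.maximum(th,1e-6),1)
    z=p["range_z"]; c=np.stack([a*k*z,b*k*z,z,np.ones_like(z)],-1)
    T=np.eye(4); T[:3,:3]=R.from_quat(s["eef_rot"]).as_matrix(); T[:3,3]=s["tool_pos"]
    return (c@(T@p["hand_eye"]).T)[...,:3]
def rows(pos,rot,n=None,step=.058,ang=.17,s=None):
    # print n rows (cm, rad) from the present pose to pos / rotation matrix rot
    s=s or st(); p0=np.array(s["tool_pos"]); R0=R.from_quat(s["eef_rot"]); R1=R.from_matrix(rot)
    w=(R0.inv()*R1).as_rotvec(); d=np.array(pos)-p0
    n=n or int(max(1,np.ceil(np.linalg.norm(d)/step),np.ceil(np.linalg.norm(w)/ang)))
    for i in range(n):
        Ri=R0*R.from_rotvec(w*i/n); print(*[f"{x:.2f}," for x in Ri.inv().apply(d/n*100)],*[f"{x:.3f}," for x in w/n])
    print("n",n)
def down(yaw):
    # tool pointing down with tool y at angle yaw (deg) in world
    a=np.radians(yaw); y=np.array([np.cos(a),np.sin(a),0]); z=np.array([0,0,-1.]); return np.stack([np.cross(y,z),y,z],1)
E
python3 - <<'E'
from h import *
s=show(); p=snapshot("wrist"); print(p["fx"],p["cx"],p["cy"],p["hand_eye"].round(3))
from scipy.optimize import least_squares
P=np.concatenate([np.load(f).reshape(-1,3) for f in("scene.npy","side.npy")])
P=P[(np.abs(P[:,2]-.09)<.006)&(np.hypot(P[:,0]-.58,P[:,1]-.236)<.2)]
def res(x):
    c,s_=np.cos(x[2]),np.sin(x[2]); d=P[:,:2]-x[:2]; X=d[:,0]*c+d[:,1]*s_; Y=-d[:,0]*s_+d[:,1]*c
    box=np.maximum(np.abs(X)-.098,np.abs(Y)-.108); inn=np.minimum.reduce([.098-np.abs(X),.108-np.abs(Y)])
    o=np.hypot(np.maximum(np.abs(X)-.098,0),np.maximum(np.abs(Y)-.108,0))
    ring=np.where(inn>0,inn,o)
    ear=np.hypot(np.maximum(np.abs(X+.128)-.028,0),np.maximum(np.abs(np.abs(Y)-.09)-.023,0))
    return np.minimum(ring,ear)
f=least_squares(res,[.58,.236,.44],loss="soft_l1",f_scale=.004); print(len(P),f.x,np.degrees(f.x[2]),np.median(np.abs(f.fun)))
rows([.53,.22,.46],down(np.degrees(f.x[2])+90))
E
```

```text
t 0.9 pos [0.2655 0.5658 0.3027] rot [ 2.176e-01  9.760e-01  1.000e-04 -0.000e+00] F [-0.1 -0.6 -1.2] M [ 0.02 -0.03 -0.03] op 0.997
371.64829954431775 318.9556896437985 236.49085754245718 [[-0.    -0.949 -0.316  0.082]
 [ 1.    -0.     0.    -0.001]
 [-0.    -0.316  0.949 -0.082]
 [ 0.     0.     0.     1.   ]]
1161 [0.57713296 0.24220405 0.46605161] 26.70279038997282 0.002465503593015686
-4.83, -2.51, -1.97, 0.000, 0.000, -0.113,
-4.52, -3.04, -1.97, 0.000, 0.000, -0.113,
-4.14, -3.53, -1.97, 0.000, 0.000, -0.113,
-3.72, -3.97, -1.97, 0.000, 0.000, -0.113,
-3.25, -4.37, -1.97, 0.000, 0.000, -0.113,
-2.73, -4.71, -1.97, 0.000, 0.000, -0.113,
-2.18, -4.98, -1.97, 0.000, 0.000, -0.113,
-1.61, -5.20, -1.97, 0.000, 0.000, -0.113,
n 8
```

Call:
carry_out:
  motion: [-4.8,-2.5,-3.0,0,0,-0.113,-4.5,-3.0,-3.0,0,0,-0.113,-4.1,-3.5,-2.5,0,0,-0.113,-3.7,-4.0,-2.0,0,0,-0.113,-3.2,-4.4,-2.0,0,0,-0.113,-2.7,-4.7,-1.5,0,0,-0.113,-2.2,-5.0,-1.0,0,0,-0.113,-1.6,-5.2,-0.8,0,0,-0.113]

```text
clock: 1.95
tool_pos: [0.5293, 0.2186, 0.4614]
eef_rot: [-0.232, 0.973, 0.0, 0.0]
contact_force: [1.0, 0.2, -0.3]
opening: 0.997
```

Call:
carry_out:
  motion: [0,0,0,0,0,0,0,0,0,0,0,0]

```text
clock: 2.2
tool_pos: [0.5279, 0.2205, 0.4606]
eef_rot: [-0.23, 0.973, 0.0, -0.0]
contact_force: [-0.2, 0.2, 0.5]
opening: 0.999
```

Run:
```python
from h import *
s=show(); p=snapshot("wrist"); save(p,"w1.png"); W=wcloud(p,s); np.save("w1.npy",W)
for t in("funnel1","case","lid_handle","thumb_piece","button_l","lid"):
    for m in finder.masks_of(p,t):
        q=W[m["pixels"]&(p["range_z"]>0)]
        print(t,round(m["p"],2),np.round(m["extent"]),np.median(q,0).round(3),np.percentile(q,98,axis=0).round(3),np.percentile(q,2,axis=0).round(3))
```

```text
t 2.2 pos [0.5279 0.2205 0.4606] rot [-2.303e-01  9.731e-01  5.000e-04 -2.000e-04] F [-0.2  0.2  0.5] M [0.1  0.03 0.04] op 0.999
funnel1 0.82 [  4.  76.  45. 111.] [ 0.6   -0.289  0.035] [ 0.629 -0.275  0.063] [ 0.573 -0.328  0.004]
funnel1 0.74 [193.   6. 242.  53.] [0.402 0.008 0.03 ] [0.428 0.023 0.061] [ 0.371 -0.032  0.002]
funnel1 0.69 [ 56.  81. 104. 125.] [ 0.574 -0.164  0.034] [ 0.603 -0.149  0.063] [ 0.548 -0.205  0.005]
funnel1 0.67 [ 0.  8. 32. 43.] [ 0.494 -0.398  0.027] [ 0.524 -0.388  0.059] [ 0.469 -0.414  0.005]
funnel1 0.64 [ 83.   0. 131.  34.] [ 0.439 -0.173  0.033] [ 0.467 -0.159  0.063] [ 0.41  -0.218  0.003]
funnel1 0.62 [427. 276. 472. 316.] [0.588 0.486 0.042] [0.605 0.519 0.071] [0.58  0.465 0.008]
case 0.67 [194.  98. 453. 432.] [0.631 0.265 0.089] [0.74  0.385 0.337] [0.423 0.106 0.005]
lid_handle 0.69 [411. 247. 419. 311.] [0.566 0.366 0.148] [0.626 0.448 0.17 ] [ 0.539  0.353 -0.001]
lid_handle 0.61 [194. 291. 432. 430.] [0.68  0.292 0.166] [0.747 0.391 0.34 ] [0.607 0.19  0.095]
lid_handle 0.26 [370. 108. 415. 123.] [0.414 0.258 0.109] [0.428 0.283 0.137] [0.396 0.24  0.09 ]
thumb_piece 0.85 [404. 178. 449. 311.] [0.535 0.363 0.135] [0.59  0.397 0.168] [0.482 0.322 0.   ]
button_l 0.73 [372. 109. 416. 121.] [0.415 0.256 0.117] [0.428 0.283 0.137] [0.396 0.24  0.104]
button_l 0.57 [222. 106. 263. 124.] [0.487 0.104 0.109] [0.499 0.124 0.137] [0.479 0.075 0.089]
lid 0.56 [198. 292. 432. 431.] [0.68  0.292 0.166] [0.748 0.392 0.34 ] [0.604 0.189 0.094]
lid 0.26 [371. 106. 416. 125.] [0.414 0.257 0.113] [0.428 0.283 0.137] [0.396 0.24  0.091]
```

View pics/w1.png

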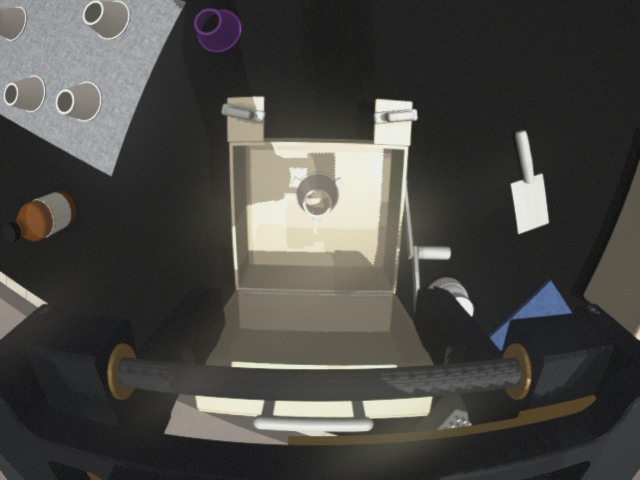

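The wrist view shows the case with the first funnel at (317,200), buttons at (243,112) and (394,115), the thumb piece at (433,253), the handle bar at (313,425), and the spatula and jar on the right.

```bash
cat >> h.py <<'E'
from scipy.optimize import least_squares
def fitcone(W,x0,y0,zb,rad=.045,zmin=.006):
    # centre of an upright funnel with rim plane zb near x0,y0
    P=W.reshape(-1,3); h=P[:,2]-zb
    P=P[(np.hypot(P[:,0]-x0,P[:,1]-y0)<rad)&(h>zmin)&(h<.068)]
    def res(x):
        r=np.hypot(P[:,0]-x[0],P[:,1]-x[1]); h=P[:,2]-zb-x[2]
        o=(r-(.032-.2126*h))*.978; top=np.hypot(h-.06,np.maximum(np.abs(r-.0176)-.0016,0))
        i=(r-(.0288-.2126*h))*.978
        c=np.stack([o,top,i]); return c[np.abs(c).argmin(0),np.arange(len(P))]
    f=least_squares(res,[x0,y0,0],loss="soft_l1",f_scale=.002)
    return f.x,len(P),np.median(np.abs(f.fun))
E
python3 - <<'E'
from h import *
W=np.load("w1.npy"); 
print("first",fitcone(W,.561,.234,.006))
P=W.reshape(-1,3)
P=P[(np.abs(P[:,2]-.09)<.004)&(np.hypot(P[:,0]-.58,P[:,1]-.236)<.2)]
def res(x):
    c,s_=np.cos(x[2]),np.sin(x[2]); d=P[:,:2]-x[:2]; X=d[:,0]*c+d[:,1]*s_; Y=-d[:,0]*s_+d[:,1]*c
    inn=np.minimum.reduce([.098-np.abs(X),.108-np.abs(Y)])
    o=np.hypot(np.maximum(np.abs(X)-.098,0),np.maximum(np.abs(Y)-.108,0))
    ring=np.where(inn>0,inn,o)
    ear=np.hypot(np.maximum(np.abs(X+.128)-.028,0),np.maximum(np.abs(np.abs(Y)-.09)-.023,0))
    return np.minimum(ring,ear)
f=least_squares(res,[.58,.236,.44],loss="soft_l1",f_scale=.003); x,y,a=f.x
print(len(P),f.x,np.degrees(a),np.median(np.abs(f.fun)))
ex=np.array([np.cos(a),np.sin(a)]); print("first from case",f.x[:2]-.018*ex)
def tocase(Q): d=Q[:,:2]-f.x[:2]; return np.c_[d@ex,d@np.array([-ex[1],ex[0]]),Q[:,2]]
for n,(l,t,r,b) in dict(thumb=(424,247,449,259),bl=(372,109,416,121),br=(222,106,263,124),handle=(258,419,370,431)).items():
    Q=tocase(W[t:b,l:r].reshape(-1,3)); 
    Q=Q[Q[:,2]>dict(thumb=.1,bl=.125,br=.125,handle=.28)[n]]
    print(n,len(Q),np.median(Q,0).round(4),np.percentile(Q,97,axis=0).round(4),np.percentile(Q,3,axis=0).round(4))
for g in((.44,-.19),(.58,-.18),(.603,-.306),(.5,-.42)):
    print("f",fitcone(W,*g,.003))
E
```

```text
first (array([ 5.56781449e-01,  2.31433653e-01, -2.23232541e-05]), 989, np.float64(0.0003577177847883246))
5070 [0.57306665 0.23911176 0.44151803] 25.297119546964158 0.00011584516655036708
first from case [0.55679278 0.23142014]
thumb 298 [0.0212 0.1455 0.1363] [0.0295 0.1609 0.1389] [0.0165 0.1306 0.1306]
bl 235 [-0.1363  0.0887  0.1357] [-0.1312  0.1025  0.1376] [-0.1418  0.0754  0.1307]
br 243 [-0.1363 -0.0885  0.1354] [-0.1307 -0.0754  0.1376] [-0.1424 -0.1028  0.1278]
handle 1314 [0.0913 0.0011 0.3388] [0.0971 0.0419 0.3408] [ 0.0885 -0.0401  0.3346]
f (array([ 0.43880949, -0.18989524, -0.00078486]), 1257, np.float64(0.000497436750138173))
f (array([ 0.57748713, -0.17973799, -0.00070071]), 1216, np.float64(0.0004870809943268555))
f (array([ 0.60308671, -0.30605707, -0.00062941]), 1012, np.float64(0.0006106494395572426))
f (array([ 0.49697324, -0.42212263,  0.01737477]), 641, np.float64(0.000685282182413966))
```

Run:
```python
from h import *
print(st()["q"]); rows([.44,-.19,.28],down(115.3),8)
```

```text
[-0.19827402  0.48969099 -0.47063215  1.47745958  0.22825276  1.2290354
  1.33951302]
3.29, -4.09, 2.26, 0.000, -0.000, 0.003,
3.28, -4.10, 2.26, 0.000, -0.000, 0.003,
3.27, -4.11, 2.26, 0.000, -0.000, 0.003,
3.25, -4.12, 2.26, 0.000, -0.000, 0.003,
3.24, -4.13, 2.26, 0.000, -0.000, 0.003,
3.23, -4.14, 2.26, 0.000, -0.000, 0.003,
3.21, -4.15, 2.26, 0.000, -0.000, 0.003,
3.20, -4.16, 2.26, 0.000, -0.000, 0.003,
n 8
```

Call:
carry_out:
  motion: [3.3,-4.1,1.5,0,0,0.003,3.3,-4.1,1.5,0,0,0.003,3.3,-4.1,2.0,0,0,0.003,3.2,-4.1,2.5,0,0,0.003,3.2,-4.1,2.6,0,0,0.003,3.2,-4.1,2.6,0,0,0.003,3.2,-4.2,2.6,0,0,0.003,3.2,-4.2,2.7,0,0,0.003]

```text
clock: 3.55
tool_pos: [0.4407, -0.1914, 0.2803]
eef_rot: [-0.219, 0.976, -0.0, 0.001]
contact_force: [1.1, 0.6, -0.6]
opening: 1.001
```

Call:
carry_out:
  motion: [0,0,0,0,0,0,0,0,0,0,0,0]

```text
clock: 3.8
tool_pos: [0.4412, -0.1893, 0.2809]
eef_rot: [-0.219, 0.976, 0.0, 0.001]
contact_force: [-0.0, 0.2, -0.1]
opening: 0.998
```

Run:
```python
from h import *
s=show(); p=snapshot("wrist"); save(p,"w2.png"); W=wcloud(p,s)
for g in((.4388,-.1899),(.5775,-.1797),(.603,-.306),(.497,-.42)):
    print("f",fitcone(W,*g,.003))
f=fitcone(W,.4388,-.1899,.003)[0]
rows([f[0],f[1],.090],down(115.3))
```

```text
t 3.8 pos [ 0.4412 -0.1893  0.2809] rot [-2.192e-01  9.757e-01  3.000e-04  5.000e-04] F [-0.   0.2 -0.1] M [ 0.13  0.01 -0.02] op 0.998
f (array([ 4.39128373e-01, -1.89934135e-01, -1.46154304e-04]), 2264, np.float64(0.0002591986206328109))
f (array([ 5.77713940e-01, -1.79812549e-01, -3.96614725e-04]), 2786, np.float64(0.0003554874616446904))
f (array([ 0.60349713, -0.30629279, -0.00064576]), 2554, np.float64(0.00037101204631882984))
f (array([ 0.49672494, -0.41961758, -0.00063339]), 2899, np.float64(0.0003639794595933088))
0.08, -0.00, 4.78, -0.000, 0.000, 0.000,
0.07, -0.00, 4.78, -0.000, 0.000, 0.000,
0.07, -0.00, 4.78, -0.000, 0.000, 0.000,
0.07, -0.00, 4.78, -0.000, 0.000, 0.000,
n 4
```

View pics/w2.png

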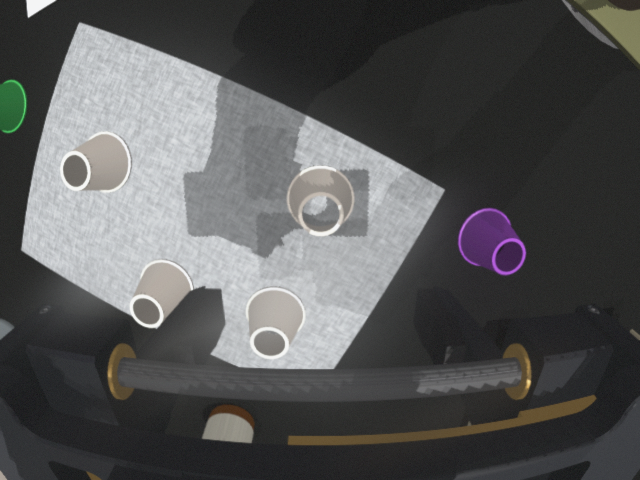

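Target A is the white funnel at px (320,205). Its nearest neighbours are at (275,325) and (160,292), and the purple one is at (492,240).

Call:
carry_out:
  motion: [0.1,0,5,0,0,0,0.1,0,5,0,0,0,0,0,4.0,0,0,0,0,0,3.0,0,0,0,0,0,1.0,0,0,0,0,0,0,0,0,0]
  hand: 8.8

```text
clock: 4.6
tool_pos: [0.4396, -0.19, 0.101]
eef_rot: [-0.22, 0.976, 0.0, 0.0]
contact_force: [-0.4, -0.0, -0.2]
opening: 0.996
```

Call:
carry_out:
  motion: [0,0,0,0,0,0,0,0,0,0,0,0,0,0,0,0,0,0,0,0,0,0,0,0,0,0,0,0,0,0,0,0,0,0,0,0,0,0,0,0,0,0]
  hand: 4.0
  grip_force: 8

```text
clock: 5.48
tool_pos: [0.4388, -0.1909, 0.1008]
eef_rot: [-0.219, 0.976, -0.0, 0.0]
contact_force: [0.6, 0.1, 5.1]
opening: 0.54
```

Call:
carry_out:
  motion: [0,0,-1,0,0,0,0,0,-3,0,0,0,0,0,-5,0,0,0,0,0,-5,0,0,0,0,0,-3,0,0,0,0,0,0,0,0,0]

```text
clock: 6.22
tool_pos: [0.4395, -0.1914, 0.2729]
eef_rot: [-0.218, 0.976, -0.001, 0.002]
contact_force: [0.1, -0.4, -1.2]
opening: 0.539
```

```bash
cat >> h.py <<'E'
def held(p,s,tip=.034):
    # fitted centre of the held funnel relative to the tool (tool axes), guess from nominal tip height
    W=wcloud(p,s); T=R.from_quat(s["eef_rot"]).as_matrix(); c=np.array(s["tool_pos"])
    zb=c[2]-.064-tip; f=fitcone(W,c[0],c[1],zb,rad=.034,zmin=.0)
    return T.T@np.array([f[0][0]-c[0],f[0][1]-c[1],zb+f[0][2]-c[2]]),f
E
python3 - <<'E'
from h import *
s=show(); p=snapshot("wrist"); save(p,"w3.png"); print(held(p,s))
E
```

```text
t 6.22 pos [ 0.4395 -0.1914  0.2729] rot [-0.2185  0.9758 -0.0013  0.002 ] F [ 0.1 -0.4 -1.2] M [ 0.02 -0.07 -0.01] op 0.539
(array([-0.0002903 , -0.00071257,  0.09717838]), (array([ 0.44052128, -0.19203842,  0.00082614]), 17602, np.float64(0.0004905219556711368)))
```

View pics/w3.png

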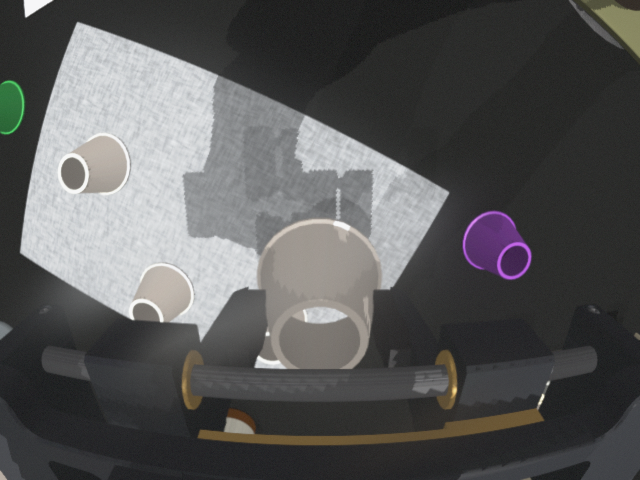

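The held funnel sits at (320,290), upright and centred between the fingers. The other funnels are undisturbed.

```bash
cat >> h.py <<'E'
FIRST=np.array([.5568,.2314]); YAW=115.3
def over(off,z,n=None,yaw=YAW):
    # rows to bring held funnel (tool offset off) over the first funnel with TCP height z
    T=down(yaw); d=T@np.array([off[0],off[1],0]); rows([*(FIRST-d[:2]),z],T,n)
E
python3 -c "
from h import *
over([-.0003,-.0007],.29)"
```

```text
-3.58, 4.16, -0.23, -0.000, 0.000, -0.000,
-3.59, 4.16, -0.23, -0.000, 0.000, -0.000,
-3.59, 4.16, -0.23, -0.000, 0.000, -0.000,
-3.59, 4.16, -0.23, -0.000, 0.000, -0.000,
-3.59, 4.16, -0.23, -0.000, 0.000, -0.000,
-3.59, 4.15, -0.23, -0.000, 0.000, -0.000,
-3.59, 4.15, -0.23, -0.000, 0.000, -0.000,
-3.59, 4.15, -0.23, -0.000, 0.000, -0.000,
n 8
```

Call:
carry_out:
  motion: [-1.5,2,-0.5,0,0,0,-3,3.5,-0.5,0,0,0,-4,4.5,-0.4,0,0,0,-4,4.5,-0.3,0,0,0,-4,4.5,0,0,0,0,-4,4.5,0,0,0,0,-4,4.5,0,0,0,0,-2.5,3.5,0,0,0,0]

```text
clock: 7.28
tool_pos: [0.548, 0.212, 0.2857]
eef_rot: [-0.22, 0.976, 0.0, -0.001]
contact_force: [0.1, -0.4, 0.6]
opening: 0.538
```

Call:
carry_out:
  motion: [-1.2,1.3,0,0,0,0,-0.5,0.5,0,0,0,0,0,0,0,0,0,0,0,0,0,0,0,0]

```text
clock: 7.78
tool_pos: [0.5563, 0.2305, 0.2876]
eef_rot: [-0.218, 0.976, -0.001, -0.0]
contact_force: [0.2, 0.0, -1.5]
opening: 0.541
```

Run:
```python
from h import *
s=show(); p=snapshot("wrist"); o,f=held(p,s); print(o,f); print("first",fitcone(wcloud(p,s),*FIRST,.006,rad=.033))
over(o,.127,8)
```

```text
t 7.78 pos [0.5563 0.2305 0.2876] rot [-2.176e-01  9.760e-01 -8.000e-04 -4.000e-04] F [ 0.2  0.  -1.5] M [0.13 0.04 0.02] op 0.541
[-0.00038877 -0.00083503  0.09722991] (array([0.55694682, 0.229767  , 0.00077097]), 17594, np.float64(0.0004861100197369402))
first (array([5.56979302e-01, 2.31291937e-01, 6.57779530e-05]), 1867, np.float64(0.00024356192804969964))
-0.01, 0.02, 2.01, -0.000, -0.000, -0.000,
-0.01, 0.02, 2.01, -0.000, -0.000, -0.000,
-0.01, 0.02, 2.01, -0.000, -0.000, -0.000,
-0.01, 0.02, 2.01, -0.000, -0.000, -0.000,
-0.00, 0.02, 2.01, -0.000, -0.000, -0.000,
-0.00, 0.02, 2.01, -0.000, -0.000, -0.000,
-0.00, 0.02, 2.01, -0.000, -0.000, -0.000,
-0.00, 0.02, 2.01, -0.000, -0.000, -0.000,
n 8
```

Call:
carry_out:
  motion: [0,0.15,2,0,0,0,0,0,4,0,0,0,0,0,4,0,0,0,0,0,3,0,0,0,0,0,1.5,0,0,0,0,0,0.7,0,0,0,0,0,0.4,0,0,0,0,0,0,0,0,0]

```text
clock: 8.82
tool_pos: [0.5558, 0.2342, 0.1323]
eef_rot: [-0.219, 0.976, 0.0, 0.001]
contact_force: [-0.1, -0.3, -0.3]
opening: 0.542
```

Call:
carry_out:
  motion: [0,0,0.2,0,0,0,0,0,0.1,0,0,0,0,0,0,0,0,0]

```text
clock: 9.2
tool_pos: [0.5556, 0.234, 0.1288]
eef_rot: [-0.219, 0.976, -0.0, 0.0]
contact_force: [0.5, -0.1, 0.2]
opening: 0.539
```

Call:
carry_out:
  motion: [0,0,0.2,0,0,0,0,0,0,0,0,0]

```text
clock: 9.45
tool_pos: [0.5557, 0.2335, 0.1266]
eef_rot: [-0.219, 0.976, -0.0, -0.0]
contact_force: [0.7, -2.0, -0.5]
opening: 0.542
```

Call:
carry_out:
  motion: [0,-0.13,0,0,0,0,0,0,0,0,0,0]

```text
clock: 9.7
tool_pos: [0.5559, 0.2334, 0.1267]
eef_rot: [-0.219, 0.976, 0.0, 0.0]
contact_force: [-0.1, -0.4, -1.6]
opening: 0.54
```

Call:
carry_out:
  motion: [0,0,0.2,0,0,0,0,0,0,0,0,0]

```text
clock: 9.95
tool_pos: [0.5559, 0.2329, 0.1245]
eef_rot: [-0.219, 0.976, 0.0, -0.0]
contact_force: [-0.2, -0.7, -1.6]
opening: 0.541
```

Call:
carry_out:
  motion: [0,-0.05,0.15,0,0,0,0,0,0,0,0,0]

```text
clock: 10.2
tool_pos: [0.5562, 0.2326, 0.1231]
eef_rot: [-0.219, 0.976, 0.0, -0.0]
contact_force: [0.4, -0.5, -0.6]
opening: 0.537
```

Call:
carry_out:
  motion: [0,0,0.15,0,0,0,0,0,0,0,0,0]

```text
clock: 10.45
tool_pos: [0.5562, 0.2323, 0.1216]
eef_rot: [-0.219, 0.976, -0.0, -0.0]
contact_force: [0.2, -1.4, -0.1]
opening: 0.538
```

Call:
carry_out:
  motion: [0,0,0.1,0,0,0,0,0,0,0,0,0]

```text
clock: 10.7
tool_pos: [0.5562, 0.2321, 0.1206]
eef_rot: [-0.219, 0.976, -0.0, -0.0]
contact_force: [-0.7, -1.4, -0.2]
opening: 0.542
```

Call:
carry_out:
  motion: [0,0,0.1,0,0,0,0,0,0,0,0,0]

```text
clock: 10.95
tool_pos: [0.5561, 0.232, 0.1197]
eef_rot: [-0.219, 0.976, -0.0, -0.0]
contact_force: [-0.9, -2.4, 0.4]
opening: 0.544
```

Call:
carry_out:
  motion: [0,0,0,0,0,0,0,0,0,0,0,0,0,0,0,0,0,0,0,0,0,0,0,0]
  hand: 8.0

```text
clock: 11.45
tool_pos: [0.5563, 0.2327, 0.1198]
eef_rot: [-0.219, 0.976, 0.0, 0.0]
contact_force: [0.1, -0.5, 0.6]
opening: 0.908
```

Call:
carry_out:
  motion: [0,0,-2,0,0,0,0,0,-4,0,0,0,0,0,-5,0,0,0,0,0,-5,0,0,0,0,0,0,0,0,0]

```text
clock: 12.08
tool_pos: [0.558, 0.2337, 0.2839]
eef_rot: [-0.219, 0.976, 0.001, 0.004]
contact_force: [-0.1, 0.6, 0.2]
opening: 0.908
```

Run:
```python
from h import *
s=show(); p=snapshot("wrist"); W=wcloud(p,s); print("top funnel",fitcone(W,*FIRST,.023,rad=.033)); save(p,"w4.png",(220,150,420,330),3)
rows([.5777,-.1798,.28],down(YAW),9)
```

```text
t 12.07 pos [0.558  0.2337 0.2839] rot [-0.2186  0.9758  0.0013  0.0042] F [-0.1  0.6  0.2] M [ 0.01 -0.04  0.02] op 0.908
top funnel (array([ 0.55567942,  0.23065671, -0.00664538]), 2627, np.float64(0.00048007861151791323))
1.75, -4.25, 0.01, 0.000, 0.000, -0.000,
1.75, -4.24, 0.01, 0.000, 0.000, -0.000,
1.75, -4.24, 0.01, 0.000, 0.000, -0.000,
1.75, -4.24, 0.01, 0.000, 0.000, -0.000,
1.75, -4.24, 0.01, 0.000, 0.000, -0.000,
1.75, -4.24, 0.01, 0.000, 0.000, -0.000,
1.75, -4.24, 0.01, 0.000, 0.000, -0.000,
1.75, -4.24, 0.01, 0.000, 0.000, -0.000,
1.75, -4.24, 0.02, 0.000, 0.000, -0.000,
n 9
```

View pics/w4.png

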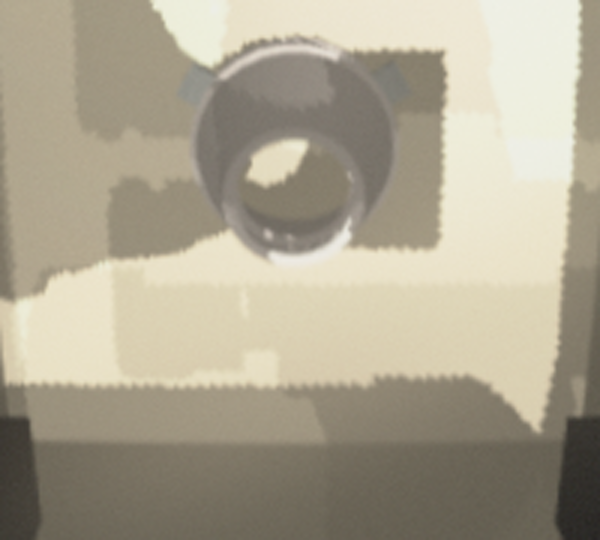

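The enlarged crop shows one clean ring and cone on the first funnel. I took it while the arm was still moving, so I'll re-measure at rest.

Call:
carry_out:
  motion: [0,0,0,0,0,0,0,0,0,0,0,0]

```text
clock: 12.38
tool_pos: [0.5556, 0.2321, 0.2782]
eef_rot: [-0.219, 0.976, -0.0, -0.001]
contact_force: [1.2, -0.8, -0.4]
opening: 0.911
```

Run:
```python
from h import *
s=show(); p=snapshot("wrist"); W=wcloud(p,s)
for z in(.016,.021,.023,.025): print("top funnel",z,fitcone(W,*FIRST,z,rad=.036))
P=W.reshape(-1,3);P=P[np.hypot(P[:,0]-FIRST[0],P[:,1]-FIRST[1])<.021]; print(np.percentile(P[:,2],[80,90,95,98,99.5]))
Q=P[P[:,2]>np.percentile(P[:,2],99)-.006]; print(len(Q),Q.mean(0))
```

```text
t 12.38 pos [0.5556 0.2321 0.2782] rot [-2.190e-01  9.757e-01 -4.000e-04 -1.500e-03] F [ 1.2 -0.8 -0.4] M [ 0.07 -0.01  0.01] op 0.911
top funnel 0.016 (array([0.55578322, 0.23075887, 0.00149912]), 3258, np.float64(0.0004843401141476798))
top funnel 0.021 (array([ 0.55566966,  0.23070064, -0.00454218]), 2797, np.float64(0.0004578350623944152))
top funnel 0.023 (array([ 0.55567261,  0.23070876, -0.00653038]), 2721, np.float64(0.00045929726923804956))
top funnel 0.025 (array([ 0.55568436,  0.23070749, -0.00848226]), 2647, np.float64(0.00046487159573760427))
[0.30538826 0.30619638 0.30668042 0.30704775 0.30748652]
814 [0.54010082 0.22363268 0.30566042]
```

Run:
```python
from h import *
s=show(); p=snapshot("wrist"); W=wcloud(p,s)
P=W.reshape(-1,3);d=P[:,:2]-FIRST; r=np.hypot(*d.T); m=(r<.04)&(P[:,2]<.12)&(P[:,2]>.008); P=P[m];r=r[m]; print(len(P))
for lo in np.arange(.008,.096,.004):
    k=(P[:,2]>=lo)&(P[:,2]<lo+.004)
    if k.any(): print(round(lo+.002,3),k.sum(),np.percentile(r[k],[5,50,95]).round(4),(P[k,:2].mean(0)-FIRST).round(4))
save(p,"w5.png",(270,150,370,250),6)
```

```text
t 12.43 pos [0.5557 0.2322 0.2783] rot [-2.189e-01  9.757e-01 -3.000e-04 -1.300e-03] F [-0.4 -0.   0.4] M [ 0.09 -0.   -0.01] op 0.907
3610
0.01 300 [0.0312 0.0342 0.0395] [-0.0179 -0.0098]
0.014 35 [0.026  0.0273 0.0378] [0.0063 0.0064]
0.018 13 [0.0253 0.0258 0.0266] [0.0219 0.0106]
0.022 86 [0.0251 0.0323 0.0335] [-0.0073 -0.0024]
0.026 423 [0.0301 0.0317 0.0332] [-0.011  -0.0056]
0.03 136 [0.0234 0.03   0.0307] [-0.0149 -0.0067]
0.034 161 [0.0226 0.0292 0.0299] [-0.0133 -0.0079]
0.038 127 [0.0216 0.0284 0.029 ] [-0.0144 -0.0059]
0.042 170 [0.0235 0.0275 0.0283] [-0.014  -0.0081]
0.046 142 [0.02   0.0266 0.0274] [-0.0133 -0.0053]
0.05 164 [0.0194 0.0257 0.0266] [-0.014  -0.0066]
0.054 146 [0.0184 0.0248 0.0255] [-0.0121 -0.0053]
0.058 139 [0.0177 0.0241 0.0248] [-0.0137 -0.006 ]
0.062 156 [0.0167 0.0232 0.0239] [-0.0118 -0.0057]
0.066 332 [0.0157 0.0182 0.023 ] [0.002  0.0008]
0.07 169 [0.018  0.0215 0.0223] [-0.01  -0.005]
0.074 163 [0.0171 0.0206 0.0215] [-0.009 -0.004]
0.078 155 [0.0164 0.0197 0.0204] [-0.0098 -0.0039]
0.082 593 [0.0159 0.0176 0.0193] [-0.0011 -0.0011]
```

View pics/w5.png

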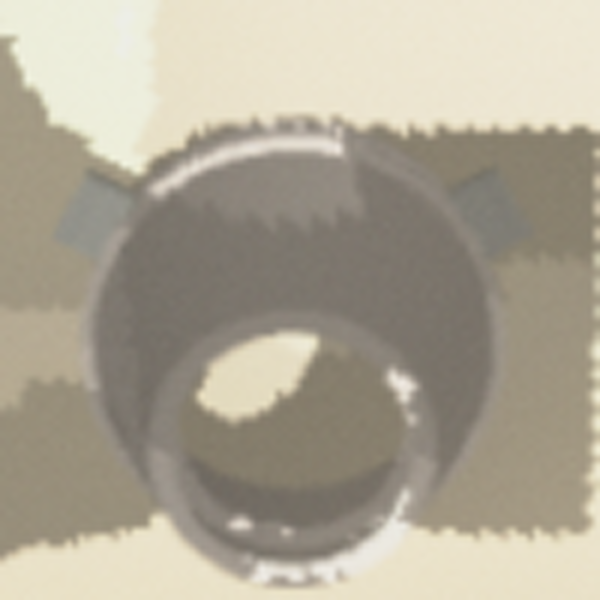

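The nested funnel's top ring is at z≈0.0825, so it rests 16.5 mm up, upright and about 1 mm off the axis. On to funnel B.

Call:
carry_out:
  motion: [1.5,-3.5,-0.4,0,0,0,2,-5,0,0,0,0,2,-5,0,0,0,0,2,-5,0,0,0,0,2,-5,0,0,0,0,2,-5,0,0,0,0,2,-5,0,0,0,0,1.7,-3.7,0,0,0,0]
  hand: 8.8

```text
clock: 13.48
tool_pos: [0.5773, -0.1718, 0.2829]
eef_rot: [-0.218, 0.976, -0.0, -0.001]
contact_force: [0.1, 0.1, -0.6]
opening: 0.998
```

Call:
carry_out:
  motion: [0.3,-0.8,0.2,0,0,0,0,0,0,0,0,0,0,0,0,0,0,0]

```text
clock: 13.85
tool_pos: [0.5786, -0.1748, 0.2816]
eef_rot: [-0.22, 0.975, 0.001, 0.0]
contact_force: [0.1, 0.0, 0.7]
opening: 0.999
```

```bash
sed -i 's/^FIRST=.*/FIRST=np.array([.5563,.2310]); YAW=115.3/' h.py
python3 - <<'E'
from h import *
s=show(); p=snapshot("wrist"); W=wcloud(p,s)
for g in((.5775,-.1797),(.603,-.306),(.497,-.42)):
    print("f",fitcone(W,*g,.003))
f=fitcone(W,.5777,-.1797,.003)[0]
rows([f[0],f[1],.101],down(YAW),1)
E
```

```text
t 13.85 pos [ 0.5786 -0.1748  0.2816] rot [-2.204e-01  9.754e-01  9.000e-04  2.000e-04] F [0.1 0.  0.7] M [ 0.1   0.03 -0.03] op 0.999
f (array([ 5.77741166e-01, -1.79832925e-01, -9.40990938e-05]), 2234, np.float64(0.0002915953456260505))
f (array([ 6.03473873e-01, -3.06354984e-01, -3.82641956e-04]), 2750, np.float64(0.0002986684549529743))
f (array([ 0.4966302 , -0.41962551, -0.00069705]), 3049, np.float64(0.0003465590705982222))
0.31, -0.43, 18.08, 0.001, 0.001, 0.003,
n 1
```

Call:
carry_out:
  motion: [0.3,-0.4,5,0,0,0,0,0,5,0,0,0,0,0,4.0,0,0,0,0,0,3.0,0,0,0,0,0,1.1,0,0,0,0,0,0,0,0,0,0,0,0,0,0,0]

```text
clock: 14.78
tool_pos: [0.5783, -0.182, 0.1021]
eef_rot: [-0.219, 0.976, -0.0, 0.001]
contact_force: [-0.0, 0.5, 0.0]
opening: 1.002
```

Call:
carry_out:
  motion: [0,0,0,0,0,0,0,0,0,0,0,0,0,0,0,0,0,0,0,0,0,0,0,0,0,0,0,0,0,0,0,0,0,0,0,0,0,0,0,0,0,0]
  hand: 4.0

```text
clock: 15.65
tool_pos: [0.5773, -0.1821, 0.1007]
eef_rot: [-0.219, 0.976, 0.0, -0.0]
contact_force: [-0.1, 0.4, 0.8]
opening: 0.548
```

Call:
carry_out:
  motion: [0,0,-1,0,0,0,0,0,-3,0,0,0,0,0,-5,0,0,0,0,0,-5,0,0,0,0,0,-4.5,0,0,0,0,0,-2,0,0,0,0,0,0,0,0,0,0,0,0,0,0,0]

```text
clock: 16.65
tool_pos: [0.5766, -0.1823, 0.3048]
eef_rot: [-0.219, 0.976, 0.0, -0.001]
contact_force: [0.1, 0.8, -1.4]
opening: 0.547
```

Run:
```python
from h import *
s=show(); p=snapshot("wrist"); o,f=held(p,s); print(o,f)
over(o,.31,9)
```

```text
t 16.65 pos [ 0.5766 -0.1823  0.3048] rot [-2.189e-01  9.758e-01  3.000e-04 -9.000e-04] F [ 0.1  0.8 -1.4] M [0.03 0.04 0.01] op 0.547
[-0.00130561 -0.00087923  0.09691729] (array([ 0.57799583, -0.18250127,  0.00107985]), 17456, np.float64(0.0004908309405107961))
-1.74, 4.26, -0.06, 0.000, -0.000, -0.000,
-1.74, 4.26, -0.06, 0.000, -0.000, -0.000,
-1.74, 4.26, -0.06, 0.000, -0.000, -0.000,
-1.74, 4.26, -0.06, 0.000, -0.000, -0.000,
-1.74, 4.26, -0.06, 0.000, -0.000, -0.000,
-1.74, 4.26, -0.06, 0.000, -0.000, -0.000,
-1.74, 4.26, -0.06, 0.000, -0.000, -0.000,
-1.74, 4.26, -0.06, 0.000, -0.000, -0.000,
-1.74, 4.26, -0.06, 0.000, -0.000, -0.000,
n 9
```

Total move is x −15.7, y +38.3.

Call:
carry_out:
  motion: [-1,2.3,-0.3,0,0,0,-2,5,-0.3,0,0,0,-2.1,5.2,0,0,0,0,-2.1,5.2,0,0,0,0,-2.1,5.2,0,0,0,0,-2.1,5.2,0,0,0,0,-2,5,0,0,0,0,-1.5,3.4,0,0,0,0]

```text
clock: 17.7
tool_pos: [0.5549, 0.2144, 0.3104]
eef_rot: [-0.22, 0.975, 0.0, -0.001]
contact_force: [0.2, -0.0, -0.9]
opening: 0.547
```

Call:
carry_out:
  motion: [-0.6,1.3,0,0,0,0,-0.2,0.5,0,0,0,0,0,0,0,0,0,0,0,0,0,0,0,0,0,0,0,0,0,0]

```text
clock: 18.32
tool_pos: [0.5561, 0.2298, 0.3118]
eef_rot: [-0.218, 0.976, -0.0, 0.0]
contact_force: [0.9, -0.4, -0.3]
opening: 0.545
```

```bash
cat >> h.py <<'E'
def nesttop(W,zb,ref=None):
    # ring at the top of the nest (rim plane about zb): centre and height
    x=FIRST if ref is None else ref
    return fitcone(W,*x,zb,rad=.034,zmin=.048)
E
python3 - <<'E'
from h import *
s=show(); p=snapshot("wrist"); o,f=held(p,s); W=wcloud(p,s); print(o,f[2]); print("nest",nesttop(W,.0225))
over(o,.147,1)
E
```

```text
t 18.32 pos [0.5561 0.2298 0.3118] rot [-2.179e-01  9.760e-01 -3.000e-04  0.000e+00] F [ 0.9 -0.4 -0.3] M [0.07 0.02 0.05] op 0.545
[ 0.00037497 -0.00084582  0.08878656] 0.0006217042655170134
nest (array([ 0.55701914,  0.231308  , -0.00106578]), 584, np.float64(0.0002871462431032008))
-0.10, 0.16, 16.48, -0.000, 0.000, -0.002,
n 1
```

Call:
carry_out:
  motion: [0,0.1,2,0,0,0,0,0,4,0,0,0,0,0,4,0,0,0,0,0,3,0,0,0,0,0,2,0,0,0,0,0,1,0,0,0,0,0,0.4,0,0,0,0,0,0,0,0,0]

```text
clock: 19.38
tool_pos: [0.5556, 0.2322, 0.1482]
eef_rot: [-0.219, 0.976, 0.0, 0.0]
contact_force: [-0.2, -0.3, -0.4]
opening: 0.548
```

Call:
carry_out:
  motion: [0,0,0,0,0,0,0,0,0,0,0,0,0,0,0,0,0,0]

```text
clock: 19.75
tool_pos: [0.5555, 0.2321, 0.1481]
eef_rot: [-0.219, 0.976, 0.0, 0.0]
contact_force: [0.4, 0.4, -1.1]
opening: 0.547
```

Call:
carry_out:
  motion: [0.06,-0.04,0,0,0,0,0,0,0.2,0,0,0,0,0,0.2,0,0,0,0,0,0.2,0,0,0,0,0,0.1,0,0,0,0,0,0,0,0,0]

```text
clock: 20.5
tool_pos: [0.5549, 0.2314, 0.1406]
eef_rot: [-0.219, 0.976, 0.0, -0.0]
contact_force: [0.2, 0.1, 0.1]
opening: 0.548
```

Call:
carry_out:
  motion: [0,0,0.1,0,0,0,0,0,0.05,0,0,0,0,0,0,0,0,0]

```text
clock: 20.88
tool_pos: [0.555, 0.2314, 0.1392]
eef_rot: [-0.219, 0.976, 0.0, 0.0]
contact_force: [0.1, -0.4, 0.3]
opening: 0.544
```

Call:
carry_out:
  motion: [0,0,0.1,0,0,0,0,0,0,0,0,0,0,0,0,0,0,0]

```text
clock: 21.25
tool_pos: [0.555, 0.2315, 0.1382]
eef_rot: [-0.219, 0.976, 0.0, 0.0]
contact_force: [0.2, -0.4, -1.4]
opening: 0.544
```

Call:
carry_out:
  motion: [0,0,0.1,0,0,0,0,0,0,0,0,0,0,0,0,0,0,0]

```text
clock: 21.62
tool_pos: [0.5551, 0.2315, 0.1374]
eef_rot: [-0.219, 0.976, 0.0, 0.0]
contact_force: [-1.1, -0.3, 1.9]
opening: 0.546
```

Call:
carry_out:
  motion: [0,0,0.1,0,0,0,0,0,0,0,0,0,0,0,0,0,0,0]

```text
clock: 22.0
tool_pos: [0.5553, 0.2315, 0.137]
eef_rot: [-0.219, 0.976, 0.0, 0.001]
contact_force: [-1.1, -1.3, 6.4]
opening: 0.548
```

Contact at z≈0.137, so it is seated about 17 mm up. Release.

Call:
carry_out:
  motion: [0,0,0,0,0,0,0,0,0,0,0,0,0,0,0,0,0,0,0,0,0,0,0,0]
  hand: 8.0

```text
clock: 22.5
tool_pos: [0.5549, 0.2314, 0.136]
eef_rot: [-0.219, 0.976, 0.0, -0.0]
contact_force: [-0.1, 0.4, -0.5]
opening: 0.905
```

Call:
carry_out:
  motion: [0,0,-1,0,0,0,0,0,-3,0,0,0,0,0,-4.5,0,0,0,0,0,-4.5,0,0,0,0,0,-2,0,0,0,0,0,0,0,0,0,0,0,0,0,0,0,0,0,0,0,0,0]

```text
clock: 23.5
tool_pos: [0.5544, 0.231, 0.2849]
eef_rot: [-0.219, 0.976, -0.0, -0.001]
contact_force: [0.8, -0.2, -0.5]
opening: 0.908
```

Run:
```python
from h import *
s=show(); p=snapshot("wrist"); W=wcloud(p,s); print("nest",nesttop(W,.0395))
rows([.6035,-.3063,.28],down(YAW),10)
```

```text
t 23.5 pos [0.5544 0.231  0.2849] rot [-2.189e-01  9.757e-01 -3.000e-04 -1.200e-03] F [ 0.8 -0.2 -0.5] M [ 0.03 -0.01 -0.03] op 0.908
nest (array([5.56975423e-01, 2.31376026e-01, 4.34824168e-06]), 1125, np.float64(0.0002986791827513142))
1.85, -5.07, 0.05, 0.000, -0.000, -0.000,
1.85, -5.07, 0.05, 0.000, -0.000, -0.000,
1.85, -5.07, 0.05, 0.000, -0.000, -0.000,
1.85, -5.07, 0.05, 0.000, -0.000, -0.000,
1.85, -5.07, 0.05, 0.000, -0.000, -0.000,
1.85, -5.07, 0.05, 0.000, -0.000, -0.000,
1.85, -5.07, 0.05, 0.000, -0.000, -0.000,
1.85, -5.07, 0.05, 0.000, -0.000, -0.000,
1.85, -5.07, 0.05, 0.000, -0.000, -0.000,
1.85, -5.07, 0.05, 0.000, -0.000, -0.000,
n 10
```

Call:
carry_out:
  motion: [1,-3,-0.3,0,0,0,2,-5.5,0,0,0,0,2,-5.7,0,0,0,0,2,-5.7,0,0,0,0,2,-5.7,0,0,0,0,2,-5.7,0,0,0,0,2,-5.7,0,0,0,0,2,-5.5,0,0,0,0]
  hand: 8.8

```text
clock: 24.55
tool_pos: [0.6006, -0.219, 0.2883]
eef_rot: [-0.219, 0.976, 0.0, -0.0]
contact_force: [1.1, -0.7, -0.8]
opening: 0.998
```

Call:
carry_out:
  motion: [2,-5,0.3,0,0,0,1.5,-3.2,0.3,0,0,0,0,0,0,0,0,0,0,0,0,0,0,0,0,0,0,0,0,0]

```text
clock: 25.18
tool_pos: [0.6047, -0.3037, 0.2832]
eef_rot: [-0.22, 0.975, 0.001, 0.0]
contact_force: [0.9, -0.3, 0.4]
opening: 1.001
```

```bash
sed -i 's/^FIRST=.*/FIRST=np.array([.5570,.2314]); YAW=115.3/' h.py
python3 - <<'E'
from h import *
s=show(); p=snapshot("wrist"); W=wcloud(p,s)
for g in((.6035,-.306),(.4967,-.42)):
    print("f",fitcone(W,*g,.003))
f=fitcone(W,.6035,-.3063,.003)[0]
rows([f[0],f[1],.101],down(YAW),1)
E
```

```text
t 25.18 pos [ 0.6047 -0.3037  0.2832] rot [-2.204e-01  9.754e-01  7.000e-04  2.000e-04] F [ 0.9 -0.3  0.4] M [0.06 0.01 0.05] op 1.001
f (array([ 6.03564800e-01, -3.06195301e-01, -1.67475885e-04]), 2212, np.float64(0.0002667387753958224))
f (array([ 4.96650110e-01, -4.19744987e-01, -1.59430169e-04]), 2385, np.float64(0.00028440279436480614))
0.21, -0.16, 18.24, 0.001, 0.001, 0.003,
n 1
```

Call:
carry_out:
  motion: [0.15,-0.1,5,0,0,0,0,0,5,0,0,0,0,0,4.0,0,0,0,0,0,3.0,0,0,0,0,0,1.2,0,0,0,0,0,0,0,0,0,0,0,0,0,0,0]

```text
clock: 26.1
tool_pos: [0.6043, -0.3076, 0.1028]
eef_rot: [-0.219, 0.976, -0.001, 0.001]
contact_force: [0.1, -0.4, 0.7]
opening: 0.997
```

Call:
carry_out:
  motion: [0,0,0,0,0,0,0,0,0,0,0,0,0,0,0,0,0,0,0,0,0,0,0,0,0,0,0,0,0,0,0,0,0,0,0,0,0,0,0,0,0,0]
  hand: 4.0

```text
clock: 26.98
tool_pos: [0.6032, -0.3075, 0.1012]
eef_rot: [-0.219, 0.976, 0.0, -0.0]
contact_force: [-0.8, -0.7, -0.7]
opening: 0.547
```

Call:
carry_out:
  motion: [0,0,-1,0,0,0,0,0,-3,0,0,0,0,0,-5,0,0,0,0,0,-5,0,0,0,0,0,-4.5,0,0,0,0,0,-2,0,0,0,0,0,0,0,0,0,0,0,0,0,0,0]

```text
clock: 27.98
tool_pos: [0.6026, -0.3075, 0.3051]
eef_rot: [-0.219, 0.976, 0.0, -0.001]
contact_force: [-0.6, -0.8, -0.6]
opening: 0.545
```

Run:
```python
from h import *
s=show(); p=snapshot("wrist"); o,f=held(p,s); print(o,f)
over(o,.31,1)
```

```text
t 27.98 pos [ 0.6026 -0.3075  0.3051] rot [-2.189e-01  9.757e-01  5.000e-04 -9.000e-04] F [-0.6 -0.8 -0.6] M [ 0.01  0.01 -0.05] op 0.545
[-0.00077823 -0.00088227  0.09738788] (array([ 0.6034708 , -0.30787852,  0.00060997]), 17496, np.float64(0.0004885682108439615))
-18.83, 50.75, -0.47, 0.002, -0.002, -0.000,
n 1
```

Call:
carry_out:
  motion: [-1,2.6,-0.3,0,0,0,-2,5,-0.2,0,0,0,-2.1,5.6,0,0,0,0,-2.1,5.6,0,0,0,0,-2.1,5.6,0,0,0,0,-2.1,5.6,0,0,0,0,-2.1,5.6,0,0,0,0,-2.1,5.6,0,0,0,0]

```text
clock: 29.02
tool_pos: [0.5676, 0.1331, 0.31]
eef_rot: [-0.219, 0.976, -0.0, -0.001]
contact_force: [0.8, -0.5, -0.7]
opening: 0.545
```

Call:
carry_out:
  motion: [-1.7,5,0,0,0,0,-1,3,0,0,0,0,-0.5,1.5,0,0,0,0,0,0,0,0,0,0,0,0,0,0,0,0,0,0,0,0,0,0]

```text
clock: 29.78
tool_pos: [0.5573, 0.2292, 0.3111]
eef_rot: [-0.217, 0.976, -0.001, -0.0]
contact_force: [0.4, -0.6, -0.1]
opening: 0.547
```

Run:
```python
from h import *
show(); over([-.0008,-.0009],.167,1)
```

```text
t 29.77 pos [0.5573 0.2292 0.3111] rot [-2.175e-01  9.761e-01 -6.000e-04 -1.000e-04] F [ 0.4 -0.6 -0.1] M [ 0.06  0.02 -0.01] op 0.547
0.01, 0.32, 14.41, -0.001, -0.000, -0.003,
n 1
```

Call:
carry_out:
  motion: [0,0.15,2,0,0,0,0,0,4,0,0,0,0,0,4,0,0,0,0,0,2.5,0,0,0,0,0,1.4,0,0,0,0,0,0.6,0,0,0,0,0,0,0,0,0,0,0,0,0,0,0]

```text
clock: 30.78
tool_pos: [0.5566, 0.2328, 0.1672]
eef_rot: [-0.219, 0.976, 0.0, 0.001]
contact_force: [-0.1, 0.1, -0.3]
opening: 0.548
```

Call:
carry_out:
  motion: [0,0,0,0,0,0,0,0,0,0,0,0]

```text
clock: 31.02
tool_pos: [0.5563, 0.2326, 0.1667]
eef_rot: [-0.219, 0.976, 0.0, 0.0]
contact_force: [0.8, -0.6, -1.2]
opening: 0.546
```

Run:
```python
from h import *
show(); over([-.0008,-.0009],.158,1)
```

```text
t 31.02 pos [0.5563 0.2326 0.1667] rot [-2.188e-01  9.758e-01  1.000e-04  4.000e-04] F [ 0.8 -0.6 -1.2] M [ 0.05  0.04 -0.01] op 0.546
0.07, -0.05, 0.87, 0.000, 0.001, -0.000,
n 1
```

Call:
carry_out:
  motion: [0.05,-0.05,0.1,0,0,0,0,0,0.2,0,0,0,0,0,0.2,0,0,0,0,0,0.2,0,0,0,0,0,0.15,0,0,0,0,0,0,0,0,0]

```text
clock: 31.78
tool_pos: [0.5558, 0.2318, 0.1576]
eef_rot: [-0.219, 0.976, -0.0, -0.0]
contact_force: [0.2, -1.3, 0.7]
opening: 0.547
```

Call:
carry_out:
  motion: [0,0,0.1,0,0,0,0,0,0,0,0,0,0,0,0,0,0,0]

```text
clock: 32.15
tool_pos: [0.5559, 0.2319, 0.1567]
eef_rot: [-0.219, 0.976, 0.0, 0.0]
contact_force: [-0.4, 0.1, -0.1]
opening: 0.541
```

Call:
carry_out:
  motion: [0,0,0.1,0,0,0,0,0,0,0,0,0,0,0,0,0,0,0]

```text
clock: 32.52
tool_pos: [0.5559, 0.2318, 0.1557]
eef_rot: [-0.219, 0.976, 0.0, 0.0]
contact_force: [-0.2, -0.9, -0.3]
opening: 0.545
```

Call:
carry_out:
  motion: [0,0,0.1,0,0,0,0,0,0,0,0,0,0,0,0,0,0,0]

```text
clock: 32.9
tool_pos: [0.5559, 0.2318, 0.1547]
eef_rot: [-0.219, 0.976, 0.0, 0.0]
contact_force: [0.5, -0.1, -0.5]
opening: 0.547
```

Call:
carry_out:
  motion: [0,0,0.1,0,0,0,0,0,0,0,0,0,0,0,0,0,0,0]

```text
clock: 33.28
tool_pos: [0.5559, 0.2318, 0.1538]
eef_rot: [-0.219, 0.976, -0.0, 0.0]
contact_force: [-1.0, -0.1, 1.9]
opening: 0.545
```

Call:
carry_out:
  motion: [0,0,0.08,0,0,0,0,0,0,0,0,0,0,0,0,0,0,0]

```text
clock: 33.65
tool_pos: [0.5559, 0.2319, 0.1536]
eef_rot: [-0.219, 0.976, -0.0, 0.0]
contact_force: [-1.2, -1.3, 6.2]
opening: 0.549
```

Call:
carry_out:
  motion: [0,0,0,0,0,0,0,0,0,0,0,0,0,0,0,0,0,0,0,0,0,0,0,0]
  hand: 8.0

```text
clock: 34.15
tool_pos: [0.5558, 0.2319, 0.1528]
eef_rot: [-0.219, 0.976, 0.0, -0.0]
contact_force: [-0.5, 0.4, -0.0]
opening: 0.906
```

Call:
carry_out:
  motion: [0,0,-1,0,0,0,0,0,-3,0,0,0,0,0,-4.5,0,0,0,0,0,-4,0,0,0,0,0,-2,0,0,0,0,0,0,0,0,0,0,0,0,0,0,0,0,0,0,0,0,0]

```text
clock: 35.15
tool_pos: [0.5553, 0.2315, 0.2967]
eef_rot: [-0.219, 0.976, -0.0, -0.001]
contact_force: [-0.5, -0.3, 1.0]
opening: 0.906
```

Run:
```python
from h import *
s=show(); p=snapshot("wrist"); W=wcloud(p,s); print("nest",nesttop(W,.0565))
rows([.4967,-.4197,.28],down(YAW),1)
```

```text
t 35.15 pos [0.5553 0.2315 0.2967] rot [-2.189e-01  9.757e-01 -3.000e-04 -1.200e-03] F [-0.5 -0.3  1. ] M [ 0.11  0.07 -0.01] op 0.906
nest (array([ 0.55705638,  0.23147371, -0.00078665]), 1137, np.float64(0.00028840524038472546))
33.13, -56.38, 1.75, 0.000, -0.002, -0.000,
n 1
```

Call:
carry_out:
  motion: [1.5,-2.5,0,0,0,0,2.6,-4.5,0,0,0,0,3,-5.1,0,0,0,0,3,-5.1,0,0,0,0,3,-5.1,0.3,0,0,0,3,-5.1,0.3,0,0,0,3,-5.1,0.3,0,0,0,3,-5.1,0.3,0,0,0]
  hand: 8.8

```text
clock: 36.2
tool_pos: [0.5161, -0.2043, 0.2852]
eef_rot: [-0.219, 0.976, 0.0, -0.0]
contact_force: [1.2, -0.0, 0.0]
opening: 1.006
```

Call:
carry_out:
  motion: [3,-5.1,0.3,0,0,0,3,-5.1,0.2,0,0,0,2.8,-4.6,0,0,0,0,1.6,-2.8,0,0,0,0,0.6,-1.2,0,0,0,0,0,0,0,0,0,0,0,0,0,0,0,0]

```text
clock: 37.08
tool_pos: [0.4983, -0.4171, 0.2808]
eef_rot: [-0.22, 0.975, 0.001, 0.0]
contact_force: [-0.0, 0.2, 0.2]
opening: 0.996
```

Run:
```python
from h import *
s=show(); p=snapshot("wrist"); W=wcloud(p,s)
f=fitcone(W,.4967,-.4197,.003);print(f);f=f[0]
rows([f[0],f[1],.101],down(YAW),1)
```

```text
t 37.08 pos [ 0.4983 -0.4171  0.2808] rot [-2.204e-01  9.754e-01  9.000e-04  3.000e-04] F [-0.   0.2  0.2] M [ 0.1  -0.02 -0.04] op 0.996
(array([ 4.96880296e-01, -4.19468758e-01, -1.01900071e-04]), 2252, np.float64(0.0002790933408889062))
0.25, -0.16, 18.00, 0.001, 0.001, 0.003,
n 1
```

Call:
carry_out:
  motion: [0.2,-0.05,5,0,0,0,0,0,5,0,0,0,0,0,4.0,0,0,0,0,0,3.0,0,0,0,0,0,1.0,0,0,0,0,0,0,0,0,0,0,0,0,0,0,0]

```text
clock: 38.0
tool_pos: [0.4968, -0.421, 0.1024]
eef_rot: [-0.219, 0.976, -0.001, 0.001]
contact_force: [0.4, -0.7, -0.5]
opening: 0.998
```

Call:
carry_out:
  motion: [0,0,0,0,0,0,0,0,0,0,0,0,0,0,0,0,0,0,0,0,0,0,0,0,0,0,0,0,0,0,0,0,0,0,0,0,0,0,0,0,0,0]
  hand: 4.0

```text
clock: 38.88
tool_pos: [0.4958, -0.4208, 0.1008]
eef_rot: [-0.219, 0.976, 0.0, -0.0]
contact_force: [-0.4, -0.1, -0.1]
opening: 0.547
```

Call:
carry_out:
  motion: [0,0,-1,0,0,0,0,0,-3,0,0,0,0,0,-5,0,0,0,0,0,-5,0,0,0,0,0,-4.5,0,0,0,0,0,-2.5,0,0,0,0,0,0,0,0,0,0,0,0,0,0,0]

```text
clock: 39.88
tool_pos: [0.4951, -0.4205, 0.3098]
eef_rot: [-0.219, 0.976, 0.001, -0.001]
contact_force: [-0.6, 0.1, -0.6]
opening: 0.545
```

Run:
```python
from h import *
s=show(); p=snapshot("wrist"); o,f=held(p,s); print(o,f)
over(o,.31,1)
```

```text
t 39.88 pos [ 0.4951 -0.4205  0.3098] rot [-2.189e-01  9.757e-01  7.000e-04 -8.000e-04] F [-0.6  0.1 -0.6] M [ 0.07 -0.04  0.01] op 0.545
[-0.00132185 -0.00086864  0.09707733] (array([ 0.49649869, -0.42064663,  0.00091973]), 17468, np.float64(0.0004899239214222317))
-33.32, 56.38, 0.02, 0.003, -0.002, -0.000,
n 1
```

Call:
carry_out:
  motion: [-1.5,2.5,-0.1,0,0,0,-2.6,4.5,0,0,0,0,-3,5.1,0,0,0,0,-3,5.1,0,0,0,0,-3,5.1,0,0,0,0,-3,5.1,0,0,0,0,-3,5.1,0,0,0,0,-3,5.1,0,0,0,0]

```text
clock: 40.92
tool_pos: [0.5345, 0.0152, 0.3106]
eef_rot: [-0.219, 0.976, 0.0, -0.001]
contact_force: [1.2, -0.2, -0.2]
opening: 0.547
```

Call:
carry_out:
  motion: [-3,5.1,0,0,0,0,-3,5.1,0,0,0,0,-2.8,4.5,0,0,0,0,-1.6,2.8,0,0,0,0,-0.7,1.1,0,0,0,0,0,0,0,0,0,0,0,0,0,0,0,0,0,0,0,0,0,0]

```text
clock: 41.92
tool_pos: [0.5564, 0.2272, 0.3118]
eef_rot: [-0.218, 0.976, -0.001, -0.0]
contact_force: [-0.3, -0.1, -0.9]
opening: 0.546
```

Run:
```python
from h import *
show(); over([-.0013,-.0009],.180,1)
```

```text
t 41.92 pos [0.5564 0.2272 0.3118] rot [-2.176e-01  9.760e-01 -6.000e-04 -2.000e-04] F [-0.3 -0.1 -0.9] M [ 0.09 -0.   -0.01] op 0.546
-0.11, 0.46, 13.18, -0.001, -0.001, -0.003,
n 1
```

Call:
carry_out:
  motion: [-0.05,0.3,2,0,0,0,0,0,4,0,0,0,0,0,3.5,0,0,0,0,0,2,0,0,0,0,0,1,0,0,0,0,0,0.3,0,0,0,0,0,0,0,0,0,0,0,0,0,0,0]

```text
clock: 42.92
tool_pos: [0.5557, 0.2323, 0.1848]
eef_rot: [-0.219, 0.976, 0.0, 0.001]
contact_force: [0.6, -0.5, -0.4]
opening: 0.551
```

Call:
carry_out:
  motion: [0,0,0,0,0,0,0,0,0,0,0,0]

```text
clock: 43.18
tool_pos: [0.5553, 0.2322, 0.1842]
eef_rot: [-0.219, 0.976, 0.0, 0.0]
contact_force: [0.8, -0.4, -0.4]
opening: 0.548
```

Run:
```python
from h import *
show(); over([-.0013,-.0009],.174,1)
```

```text
t 43.17 pos [0.5553 0.2322 0.1842] rot [-2.188e-01  9.758e-01  1.000e-04  3.000e-04] F [ 0.8 -0.4 -0.4] M [ 0.07  0.01 -0.04] op 0.548
0.01, -0.05, 1.02, 0.000, 0.001, -0.000,
n 1
```

Call:
carry_out:
  motion: [0,-0.05,0.2,0,0,0,0,0,0.2,0,0,0,0,0,0.2,0,0,0,0,0,0.2,0,0,0,0,0,0.2,0,0,0,0,0,0.1,0,0,0,0,0,0,0,0,0]

```text
clock: 44.05
tool_pos: [0.5554, 0.2316, 0.1728]
eef_rot: [-0.219, 0.976, 0.0, -0.0]
contact_force: [0.2, -0.0, -0.4]
opening: 0.548
```

Call:
carry_out:
  motion: [0,0,0.1,0,0,0,0,0,0,0,0,0,0,0,0,0,0,0]

```text
clock: 44.42
tool_pos: [0.5554, 0.2317, 0.172]
eef_rot: [-0.219, 0.976, 0.0, 0.0]
contact_force: [0.5, -0.2, -0.4]
opening: 0.546
```

Call:
carry_out:
  motion: [0,0,0.1,0,0,0,0,0,0,0,0,0,0,0,0,0,0,0]

```text
clock: 44.8
tool_pos: [0.5554, 0.2316, 0.1709]
eef_rot: [-0.219, 0.976, 0.0, -0.0]
contact_force: [-1.5, -0.3, -0.0]
opening: 0.549
```

Call:
carry_out:
  motion: [0,0,0.1,0,0,0,0,0,0,0,0,0,0,0,0,0,0,0]

```text
clock: 45.18
tool_pos: [0.5555, 0.2317, 0.1703]
eef_rot: [-0.219, 0.976, 0.0, 0.0]
contact_force: [-1.0, -0.4, 4.7]
opening: 0.547
```

Seated (4.7 N up). Release, back off and check.

Call:
carry_out:
  motion: [0,0,0,0,0,0,0,0,0,0,0,0,0,0,0,0,0,0,0,0,0,0,0,0]
  hand: 8.0

```text
clock: 45.68
tool_pos: [0.5554, 0.2316, 0.1698]
eef_rot: [-0.219, 0.976, 0.0, -0.0]
contact_force: [0.6, 0.8, -0.2]
opening: 0.911
```

Call:
carry_out:
  motion: [0,0,-1,0,0,0,0,0,-3,0,0,0,0,0,-4.5,0,0,0,0,0,-4.5,0,0,0,0,0,-2,0,0,0,0,0,0,0,0,0,0,0,0,0,0,0,0,0,0,0,0,0]

```text
clock: 46.68
tool_pos: [0.5549, 0.2313, 0.3186]
eef_rot: [-0.219, 0.976, -0.0, -0.001]
contact_force: [0.1, -0.1, 0.8]
opening: 0.907
```

```bash
cat >> h.py <<'E'
CA=np.radians(25.3); CC=np.array([.5732,.2391]); EX=np.array([np.cos(CA),np.sin(CA),0]); EY=np.array([-np.sin(CA),np.cos(CA),0]); EZ=np.array([0,0,1.])
def cw(x,y,z): return np.array([CC[0],CC[1],0])+x*EX+y*EY+z*EZ
def wc(P): d=np.asarray(P)-np.array([CC[0],CC[1],0]); return np.stack([d@EX,d@EY,d@EZ],-1)
E
python3 - <<'E'
from h import *
s=show(); p=snapshot("wrist"); W=wcloud(p,s); print("nest",nesttop(W,.0727)); save(p,"w6.png")
m=[m for m in finder.masks_of(p,"thumb_piece")]
C=wc(W)
for k in m:
    Q=C[k["pixels"]]; Q=Q[(Q[:,1]>.128)&(Q[:,1]<.17)&(Q[:,2]>.1)]
    if len(Q): print(k["p"],k["extent"],Q.shape,np.median(Q,0),np.percentile(Q,[3,97],axis=0))
T=down(YAW)@R.from_rotvec([0,-.698,0]).as_matrix(); print("z",wc(T[:,2]+np.r_[CC,0]))
u=np.array([.643,0,-.766]); t=np.array([.024,.148,.129])-u*(.072+.02); print(t, s["q"])
rows(cw(*t),T,10)
E
```

```text
t 46.67 pos [0.5549 0.2313 0.3186] rot [-2.189e-01  9.757e-01 -3.000e-04 -1.200e-03] F [ 0.1 -0.1  0.8] M [0.06 0.   0.03] op 0.907
nest (array([5.57314713e-01, 2.31608738e-01, 8.78379184e-05]), 1127, np.float64(0.0002849035070798558))
0.78 [443.1, 196.3, 511.3, 320.5] (642, 3) [0.02064638 0.14514256 0.13647463] [[0.01576845 0.1291375  0.12945817]
 [0.02946512 0.16213113 0.1385502 ]]
z [ 6.42686715e-01  5.55111512e-17 -7.66129092e-01]
[-0.035156  0.148     0.199472] [-0.21940939  0.66397893 -0.44555738  1.61208869  0.33359991  0.94443713
  1.23188678]
0.15, 1.47, 1.19, 0.000, -0.070, -0.000,
0.24, 1.47, 1.18, 0.000, -0.070, -0.000,
0.32, 1.47, 1.16, 0.000, -0.070, -0.000,
0.40, 1.47, 1.14, 0.000, -0.070, -0.000,
0.48, 1.47, 1.11, 0.000, -0.070, -0.000,
0.55, 1.47, 1.07, 0.000, -0.070, -0.000,
0.63, 1.47, 1.03, 0.000, -0.070, -0.000,
0.70, 1.47, 0.98, 0.000, -0.070, -0.000,
0.76, 1.47, 0.93, 0.000, -0.070, -0.000,
0.83, 1.47, 0.88, 0.000, -0.070, -0.000,
n 10
```

View pics/w6.png

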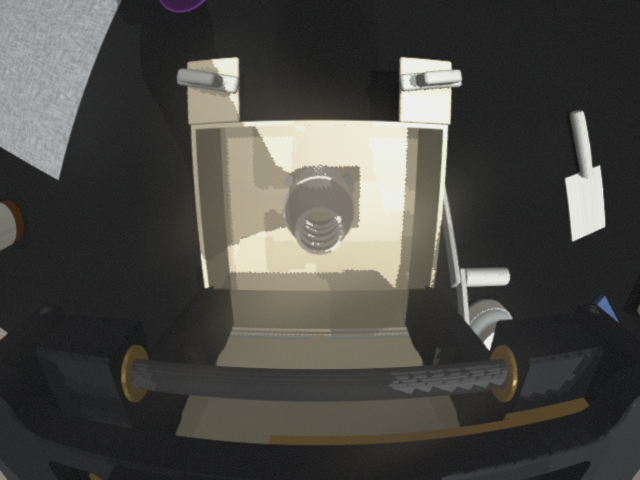

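The rings of the stacked funnels show concentric at (318,215). The rim is 66.8 mm above the first funnel's, within 1 mm of the axis. The thumb stud is at (487,277). The lid is still open, so next comes the knuckle.

Call:
carry_out:
  motion: [0.15,1.7,0.5,0,-0.07,0,0.2,1.7,0.8,0,-0.07,0,0.3,1.7,1.2,0,-0.07,0,0.4,1.7,1.2,0,-0.07,0,0.5,1.7,1.2,0,-0.07,0,0.55,1.7,1.2,0,-0.07,0,0.6,1.7,1.2,0,-0.07,0,0.7,1.5,1.2,0,-0.07,0]
  hand: 0

```text
clock: 47.78
tool_pos: [0.4887, 0.3156, 0.2382]
eef_rot: [-0.216, 0.957, 0.027, 0.193]
contact_force: [0.3, -1.6, 0.0]
opening: 0.021
```

Call:
carry_out:
  motion: [0.8,1.2,1.1,0,-0.07,0,0.8,0,1.0,0,-0.07,0,0,0,0,0,0,0,0,0,0,0,0,0]

```text
clock: 48.28
tool_pos: [0.4842, 0.3081, 0.2242]
eef_rot: [-0.212, 0.953, 0.016, 0.215]
contact_force: [-0.1, -0.6, 0.1]
opening: 0.011
```

Run:
```python
from h import *
s=show(); T=R.from_quat(s["eef_rot"]).as_matrix(); print("TCP case",wc(s["tool_pos"]),"tip",wc(np.array(s["tool_pos"])+.064*T[:,2]),"z",wc(T[:,2]+np.r_[CC,0]))
print(s["q"])
T=down(YAW)@R.from_rotvec([0,-.698,0]).as_matrix()
u=np.array([.643,0,-.766]); t=np.array([.024,.148,.130])-u*(.072+.01)
rows(cw(*t),T,1)
p=snapshot("side"); save(p,"s2.png",(130,180,430,400),2.5)
```

```text
t 48.27 pos [0.4842 0.3081 0.2242] rot [-0.2122  0.9532  0.0163  0.2147] F [-0.1 -0.6  0.1] M [-0.01  0.4  -0.03] op 0.011
TCP case [-0.05094472  0.10038778  0.22419224] tip [-0.02432026  0.09645884  0.16612588] z [ 0.41600719 -0.06138965 -0.9072868 ]
[-0.65162992  0.67360574 -0.12019342  2.12499826  1.7808296   0.25903514
 -0.45789643]
-0.76, 4.98, 3.48, -0.060, -0.268, 0.018,
n 1
```

View pics/s2.png

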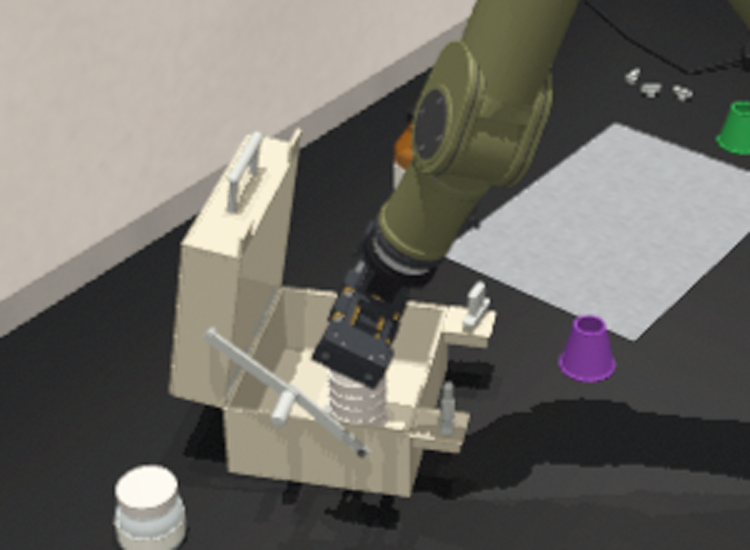

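The crop shows the gripper above the nest without contact, the stay straight with its thumb stud at (285,407), and the lid open. The wrist is close to its singular pose, so I'll keep this 25° tilt instead of going to 40°.

Run:
```python
from h import *
s=show(); T=down(YAW)@R.from_rotvec([0,-.43,0]).as_matrix()
zc=np.array([.417,0,-.909])
for g in(.015,.004):
    print("gap",g); rows(cw(*(np.array([.024,.148,.130])-(.072+g)*zc)),T,4)
rows(cw(*(np.array([.024,.148,.130])-(.087)*zc)),R.from_quat(s["eef_rot"]).as_matrix(),1)
u=np.array([.643,0,-.766]); print("push 1cm in tool axes",T.T@(cw(*u)-cw(0,0,0)))
```

```text
t 48.33 pos [0.4844 0.3082 0.2244] rot [-0.2121  0.9532  0.0164  0.215 ] F [ 0.4 -0.3  0.6] M [-0.05  0.37  0.05] op 0.005
gap 0.015
-0.73, 1.23, 0.68, -0.015, 0.000, 0.002,
-0.72, 1.22, 0.69, -0.015, 0.000, 0.002,
-0.72, 1.21, 0.71, -0.015, 0.000, 0.002,
-0.72, 1.20, 0.73, -0.015, 0.000, 0.002,
n 4
gap 0.004
-0.73, 1.24, 0.95, -0.015, 0.000, 0.002,
-0.72, 1.23, 0.97, -0.015, 0.000, 0.002,
-0.72, 1.22, 0.99, -0.015, 0.000, 0.002,
-0.72, 1.20, 1.01, -0.015, 0.000, 0.002,
n 4
-2.90, 4.91, 2.70, 0.000, 0.000, 0.000,
n 1
push 1cm in tool axes [-0.26514194  0.          0.96431569]
```

Call:
carry_out:
  motion: [-0.5,0.8,0.3,-0.01,0,0,-0.5,0.8,0.3,-0.01,0,0,-0.5,0.8,0.4,-0.01,0,0,-0.5,0.8,0.5,-0.01,0,0,-0.5,0.8,0.6,-0.01,0,0,-0.4,0.9,0.7,-0.01,0,0,0,0,0,0,0,0,0,0,0,0,0,0]

```text
clock: 49.32
tool_pos: [0.498, 0.3677, 0.2089]
eef_rot: [-0.219, 0.952, 0.045, 0.208]
contact_force: [1.0, -0.2, -0.6]
opening: 0.007
```

```bash
cat >> h.py <<'E'
def tip():
    s=show(); T=R.from_quat(s["eef_rot"]).as_matrix(); print("tip case",wc(np.array(s["tool_pos"])+.064*T[:,2]).round(4),"z",wc(T[:,2]+np.r_[CC,0]).round(3),"y",wc(T[:,1]+np.r_[CC,0]).round(3),"q",np.round(s["q"],2)); return s
E
python3 - <<'E'
from h import *
s=tip(); T=R.from_quat(s["eef_rot"]).as_matrix()
zc=wc(T[:,2]+np.r_[CC,0])
rows(cw(*(np.array([.024,.148,.130])-.076*zc)),T,1)
u=np.array([.643,0,-.766]); print("push",T.T@(cw(*u)-cw(0,0,0)))
E
```

```text
t 49.33 pos [0.498  0.3677 0.2089] rot [-0.2187  0.9522  0.0447  0.2084] F [ 1.  -0.2 -0.6] M [-0.08  0.38 -0.03] op 0.007
tip case [0.0136 0.1483 0.1507] z [ 0.416 -0.002 -0.909] y [-0.009  1.    -0.006] q [-0.73  0.73 -0.05  2.01  1.64  0.17 -0.35]
-0.08, -0.03, 1.11, 0.000, 0.000, 0.000,
n 1
push [-2.65624021e-01 -9.33167791e-04  9.64182560e-01]
```

Call:
carry_out:
  motion: [-0.05,0,0.4,0,0,0,0,0,0.4,0,0,0,0,0,0.3,0,0,0,-0.08,0,0.3,0,0,0,-0.08,0,0.3,0,0,0,-0.08,0,0.3,0,0,0,0,0,0,0,0,0]

```text
clock: 50.2
tool_pos: [0.5081, 0.3729, 0.1919]
eef_rot: [-0.219, 0.952, 0.045, 0.209]
contact_force: [-1.0, 0.0, 0.9]
opening: 0.004
```

Call:
carry_out:
  motion: [-0.08,0,0.3,0,0,0,-0.08,0,0.3,0,0,0,-0.08,0,0.3,0,0,0,0,0,0,0,0,0]

```text
clock: 50.7
tool_pos: [0.5134, 0.3754, 0.1846]
eef_rot: [-0.219, 0.952, 0.045, 0.208]
contact_force: [0.4, -0.3, 0.5]
opening: 0.004
```

Call:
carry_out:
  motion: [-0.08,0,0.3,0,0,0,-0.08,0,0.3,0,0,0,-0.06,0,0.2,0,0,0,0,0,0,0,0,0]

```text
clock: 51.2
tool_pos: [0.5179, 0.3776, 0.1781]
eef_rot: [-0.219, 0.952, 0.045, 0.208]
contact_force: [0.2, -0.4, -0.2]
opening: 0.006
```

Run:
```python
from h import *
tip()
```

```text
t 51.2 pos [0.5179 0.3776 0.1781] rot [-0.2188  0.9522  0.0449  0.2082] F [ 0.2 -0.4 -0.2] M [-0.1   0.38  0.05] op 0.006
tip case [0.0358 0.1487 0.1199] z [ 0.416 -0.001 -0.909] y [-0.009  1.    -0.006] q [-0.69  0.8  -0.11  1.96  1.73  0.21 -0.42]
```

Call:
carry_out:
  motion: [-0.08,0,0.3,0,0,0,-0.08,0,0.3,0,0,0,-0.04,0,0.1,0,0,0,0,0,0,0,0,0]

```text
clock: 51.7
tool_pos: [0.5228, 0.3798, 0.173]
eef_rot: [-0.219, 0.952, 0.045, 0.209]
contact_force: [0.4, 0.3, -0.0]
opening: 0.006
```

Call:
carry_out:
  motion: [0,0,-1,0,0,0,0,0,-2,0,0,0,0,0,-4,0,0,0,0,0,-4,0,0,0,0,0,0,0,0,0]

```text
clock: 52.32
tool_pos: [0.4843, 0.3622, 0.2702]
eef_rot: [-0.218, 0.952, 0.046, 0.211]
contact_force: [0.1, 0.6, -0.4]
opening: 0.003
```

Run:
```python
from h import *
tip(); p=snapshot("side"); save(p,"s3.png",(180,230,330,390),3.6)
C=wc(cloud(p))
for k in finder.masks_of(p,"thumb_piece"):
    Q=C[k["pixels"]&(p["range_z"]>0)]; Q=Q[Q[:,1]>.135]; print(k["p"],k["extent"],len(Q),np.median(Q,0),np.percentile(Q,[3,97],axis=0))
```

```text
t 52.33 pos [0.4843 0.3622 0.2702] rot [-0.2181  0.9516  0.0464  0.2115] F [ 0.1  0.6 -0.4] M [-0.12  0.37 -0.  ] op 0.003
tip case [-0.0007  0.1493  0.2122] z [ 0.423 -0.    -0.906] y [-0.008  1.    -0.004] q [-0.68  0.61 -0.16  2.01  1.15  0.26  0.14]
0.95 [217.6, 315.0, 273.7, 363.8] 50 [0.03818246 0.15199218 0.11027511] [[0.03296282 0.13660222 0.10370859]
 [0.04355047 0.16636066 0.11372969]]
0.39 [197.2, 236.3, 329.7, 381.2] 77 [0.03811477 0.15817397 0.10927696] [[-0.00262766  0.13671176  0.09953852]
 [ 0.04604604  0.23762096  0.28389923]]
```

View pics/s3.png

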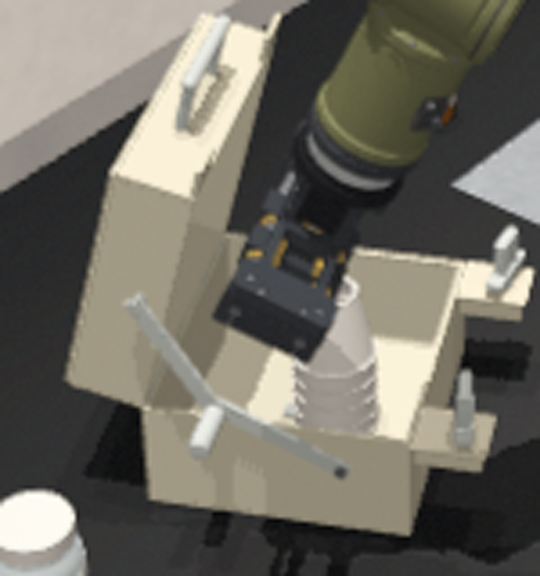

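The crop shows the stay clearly bent downward, with the stud at case (0.039, 0.108) against (0.024, 0.130) before. The nest is intact and the lid is still open. Next I return the tool to vertical and turn the jaws along case x above the handle.

Run:
```python
from h import *
rows(cw(-.03,.08,.43),down(YAW),5)
```

```text
-1.31, -1.39, -2.97, -0.001, 0.087, 0.002,
-1.05, -1.39, -3.07, -0.001, 0.087, 0.002,
-0.78, -1.38, -3.15, -0.001, 0.087, 0.002,
-0.51, -1.38, -3.21, -0.001, 0.087, 0.002,
-0.23, -1.37, -3.24, -0.001, 0.087, 0.002,
n 5
```

Call:
carry_out:
  motion: [-1,-1.1,-2.4,0,0.07,0,-0.8,-1.1,-2.5,0,0.07,0,-0.7,-1.1,-2.6,0,0.07,0,-0.5,-1.1,-2.7,0,0.07,0,-0.4,-1.1,-2.7,0,0.07,0,-0.2,-1.1,-2.7,0,0.08,0,0,0,0,0,0,0,0,0,0,0,0,0]
  hand: 4.5

```text
clock: 53.42
tool_pos: [0.5072, 0.3018, 0.4225]
eef_rot: [-0.222, 0.975, -0.004, 0.007]
contact_force: [0.1, -0.5, 0.8]
opening: 0.511
```

Run:
```python
from h import *
tip()
rows(cw(.093,0,.45),down(25.3),11)
```

```text
t 53.42 pos [0.5072 0.3018 0.4225] rot [-0.2218  0.9751 -0.0036  0.0071] F [ 0.1 -0.5  0.8] M [0.05 0.04 0.04] op 0.511
tip case [-0.0321  0.0842  0.3585] z [ 0.012 -0.01  -1.   ] y [-0.006  1.    -0.01 ] q [-0.23  0.58 -0.7   1.5   0.41  1.2   1.03]
-1.14, -0.78, -0.23, 0.000, 0.002, 0.143,
-1.24, -0.61, -0.23, 0.000, 0.002, 0.143,
-1.32, -0.43, -0.23, 0.000, 0.002, 0.143,
-1.36, -0.23, -0.23, 0.000, 0.002, 0.143,
-1.38, -0.04, -0.24, 0.000, 0.002, 0.143,
-1.37, 0.16, -0.24, 0.000, 0.002, 0.143,
-1.34, 0.36, -0.24, 0.000, 0.002, 0.143,
-1.27, 0.54, -0.24, 0.000, 0.002, 0.143,
-1.18, 0.72, -0.24, 0.000, 0.002, 0.143,
-1.06, 0.88, -0.25, 0.000, 0.002, 0.143,
-0.93, 1.02, -0.25, 0.000, 0.002, 0.143,
n 11
```

Call:
carry_out:
  motion: [-1.1,-0.8,-1.5,0,0,0.14,-1.2,-0.6,-1.2,0,0,0.14,-1.3,-0.4,0,0,0,0.14,-1.4,-0.2,0,0,0,0.14,-1.4,0,0,0,0,0.14,-1.4,0.2,0,0,0,0.14,-1.3,0.4,0,0,0,0.14,-1.3,0.5,0,0,0,0.14]

```text
clock: 54.42
tool_pos: [0.616, 0.2876, 0.4512]
eef_rot: [0.332, 0.943, 0.0, 0.008]
contact_force: [0.3, -0.5, 0.6]
opening: 0.51
```

Call:
carry_out:
  motion: [-1.2,0.7,0,0,0,0.14,-1.1,0.9,0,0,0,0.15,-0.9,1.0,0,0,0,0.15,0,0,0,0,0,0,0,0,0,0,0,0,0,0,0,0,0,0]

```text
clock: 55.18
tool_pos: [0.6569, 0.2822, 0.4538]
eef_rot: [0.527, 0.85, 0.003, 0.007]
contact_force: [-0.2, -0.6, -0.3]
opening: 0.512
```

Run:
```python
from h import *
s=tip(); p=snapshot("wrist"); C=wc(wcloud(p,s)); save(p,"w7.png")
Q=C.reshape(-1,3); Q=Q[(Q[:,2]>.325)&(Q[:,2]<.35)&(np.abs(Q[:,1])<.06)&(np.abs(Q[:,0]-.093)<.03)]; print(len(Q),np.percentile(Q,[2,50,98],axis=0))
rows(cw(.093,0,.379),down(25.3),1)
```

```text
t 55.17 pos [0.6569 0.2822 0.4538] rot [0.5271 0.8498 0.0032 0.0074] F [-0.2 -0.6 -0.3] M [-0.    0.07 -0.01] op 0.512
tip case [0.0949 0.0026 0.3898] z [ 0.013 -0.009 -1.   ] y [1.    0.019 0.013] q [-0.36  0.72 -0.27  1.01  0.19  1.42 -0.13]
2977 [[ 0.065561   -0.04236629  0.33220812]
 [ 0.07158169  0.00718952  0.33747495]
 [ 0.07702635  0.04584848  0.33934839]]
-0.23, -0.22, 7.49, 0.014, 0.009, 0.018,
n 1
```

View pics/w7.png

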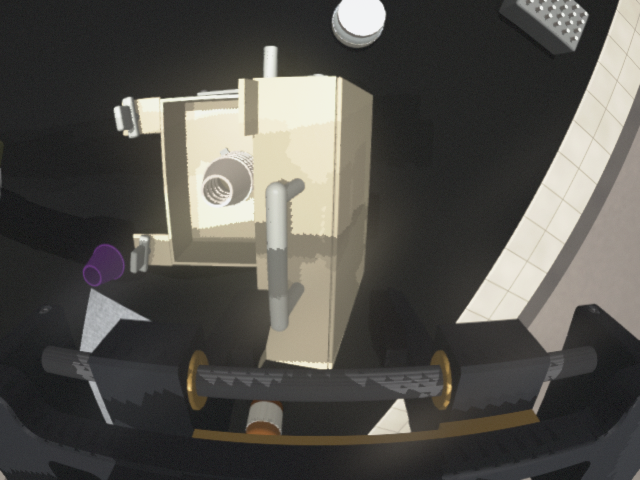

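The bar is now at case (0.072, 0, 0.333), so the lid crept about 0.09 rad when the stay broke. It shows as the white cylinder between (278,190) and (280,325). Next I descend around it.

Call:
carry_out:
  motion: [-0.1,-1.2,0,0.014,0.009,0.018,-0.1,-1.1,0.2,0,0,0,0,0,1.8,0,0,0,0,0,1.8,0,0,0,0,0,1.8,0,0,0,0,0,1.2,0,0,0,0,0,0.5,0,0,0,0,0,0,0,0,0]

```text
clock: 56.22
tool_pos: [0.6377, 0.2699, 0.3809]
eef_rot: [0.536, 0.844, -0.0, 0.0]
contact_force: [0.3, -0.1, 0.4]
opening: 0.512
```

Run:
```python
from h import *
s=tip(); print(wc(s["tool_pos"]))
```

```text
t 56.23 pos [0.6377 0.2699 0.3809] rot [ 5.358e-01  8.443e-01 -1.000e-04  0.000e+00] F [ 0.3 -0.1  0.4] M [-0.09  0.05  0.03] op 0.512
tip case [7.150e-02 3.000e-04 3.169e-01] z [-0. -0. -1.] y [ 1.    -0.002 -0.   ] q [-0.34  0.73 -0.27  1.22  0.19  1.22 -0.17]
[7.14667450e-02 2.95272981e-04 3.80875554e-01]
```

Call:
carry_out:
  motion: [0,0,0,0,0,0,0,0,0,0,0,0,0,0,0,0,0,0,0,0,0,0,0,0,0,0,0,0,0,0,0,0,0,0,0,0]
  hand: 0.5
  grip_force: 10

```text
clock: 56.98
tool_pos: [0.6376, 0.27, 0.3809]
eef_rot: [0.536, 0.844, -0.0, 0.0]
contact_force: [-2.1, -0.9, 3.0]
opening: 0.128
```

```bash
cat >> h.py <<'E'
def lid(nrow=8,step=.045,dz=.047):
    # lid angle from the held bar, and rows (tool y = case x, tool z = down) along the arc
    s=tip(); c=wc(s["tool_pos"]); b=np.arctan2(c[2]-dz-.09,.100-c[0]); r=np.hypot(c[2]-dz-.09,.100-c[0])
    print("lid joint",1.414-(b-.1315),"radius",r,"y",c[1])
    for k in range(nrow):
        p=lambda t:np.array([.100-.2441*np.cos(t),.09+.2441*np.sin(t)])
        d=(p(max(b-(k+1)*step,.1255))-(c[[0,2]]-[0,dz] if k==0 else p(max(b-k*step,.1255))))*100; print(f"0, {d[0]:.2f}, {-d[1]:.2f}, 0, 0, 0,")
E
python3 -c "
from h import *
lid()"
```

```text
t 56.98 pos [0.6376 0.27   0.3809] rot [ 5.357e-01  8.444e-01 -2.000e-04  0.000e+00] F [-2.1 -0.9  3. ] M [-0.15  0.36 -0.04] op 0.128
tip case [0.0714 0.0004 0.3169] z [-0. -0. -1.] y [ 1.    -0.001 -0.   ] q [-0.34  0.73 -0.27  1.22  0.19  1.22 -0.17]
lid joint 0.09143857311712256 radius 0.2456007437475558 y 0.00039054569057221655
0, -1.07, 0.30, 0, 0, 0,
0, -1.08, 0.20, 0, 0, 0,
0, -1.07, 0.25, 0, 0, 0,
0, -1.06, 0.30, 0, 0, 0,
0, -1.04, 0.34, 0, 0, 0,
0, -1.03, 0.39, 0, 0, 0,
0, -1.01, 0.44, 0, 0, 0,
0, -0.99, 0.48, 0, 0, 0,
```

Bar held (opening about 11 mm). I start lowering, with a gentle ramp.

Call:
carry_out:
  motion: [0,-0.5,0.1,0,0,0,0,-1.0,0.2,0,0,0,0,-1.05,0.2,0,0,0,0,-1.05,0.3,0,0,0,0,-1.05,0.3,0,0,0,0,-1.05,0.35,0,0,0,0,-1.0,0.4,0,0,0,0,-1.0,0.45,0,0,0]

```text
clock: 57.98
tool_pos: [0.5679, 0.2371, 0.3577]
eef_rot: [0.536, 0.844, 0.001, 0.0]
contact_force: [0.5, 0.6, 0.9]
opening: 0.13
```

```bash
python3 -c "
from h import *
lid()"
```

```text
t 57.98 pos [0.5679 0.2371 0.3577] rot [5.358e-01 8.444e-01 5.000e-04 4.000e-04] F [0.5 0.6 0.9] M [ 0.02 -0.17  0.  ] op 0.13
tip case [-0.0055  0.0004  0.2937] z [ 0.001 -0.    -1.   ] y [ 1.    -0.002  0.001] q [-0.31  0.62 -0.28  1.52  0.19  1.02 -0.21]
lid joint 0.42102434263245425 radius 0.24464471479550035 y 0.0004420958086034021
0, -0.96, 0.55, 0, 0, 0,
0, -0.96, 0.54, 0, 0, 0,
0, -0.93, 0.58, 0, 0, 0,
0, -0.90, 0.62, 0, 0, 0,
0, -0.88, 0.66, 0, 0, 0,
0, -0.84, 0.70, 0, 0, 0,
0, -0.81, 0.74, 0, 0, 0,
0, -0.78, 0.78, 0, 0, 0,
```

Call:
carry_out:
  motion: [0,-0.95,0.55,0,0,0,0,-0.95,0.55,0,0,0,0,-0.9,0.6,0,0,0,0,-0.9,0.65,0,0,0,0,-0.85,0.65,0,0,0,0,-0.85,0.7,0,0,0,0,-0.8,0.75,0,0,0,0,-0.75,0.8,0,0,0]
  grip_force: 14

```text
clock: 58.98
tool_pos: [0.5043, 0.207, 0.3045]
eef_rot: [0.536, 0.844, -0.001, -0.0]
contact_force: [-2.9, -2.1, 3.8]
opening: 0.124
```

```bash
python3 -c "
from h import *
lid()"
```

```text
t 58.98 pos [0.5043 0.207  0.3045] rot [ 5.357e-01  8.444e-01 -8.000e-04 -2.000e-04] F [-2.9 -2.1  3.8] M [-0.41  0.49 -0.05] op 0.124
tip case [-0.0761  0.0004  0.2405] z [-0.002 -0.    -1.   ] y [ 1.    -0.002 -0.002] q [-0.3   0.59 -0.28  1.8   0.22  0.78 -0.25]
lid joint 0.7849170774161445 radius 0.24300615230281428 y 0.0004570651351962808
0, -0.82, 0.74, 0, 0, 0,
0, -0.70, 0.84, 0, 0, 0,
0, -0.66, 0.88, 0, 0, 0,
0, -0.62, 0.90, 0, 0, 0,
0, -0.58, 0.93, 0, 0, 0,
0, -0.54, 0.96, 0, 0, 0,
0, -0.50, 0.98, 0, 0, 0,
0, -0.45, 1.00, 0, 0, 0,
```

Call:
carry_out:
  motion: [0,-0.75,0.75,0,0,0,0,-0.7,0.85,0,0,0,0,-0.65,0.85,0,0,0,0,-0.65,0.9,0,0,0,0,-0.6,0.95,0,0,0,0,-0.55,0.95,0,0,0,0,-0.5,1.0,0,0,0,0,-0.45,1.0,0,0,0]

```text
clock: 59.98
tool_pos: [0.4613, 0.1868, 0.2321]
eef_rot: [0.536, 0.844, 0.0, 0.0]
contact_force: [2.0, -1.6, -1.0]
opening: 0.118
```

```bash
python3 -c "
from h import *
lid()"
```

```text
t 59.98 pos [0.4613 0.1868 0.2321] rot [5.358e-01 8.444e-01 1.000e-04 2.000e-04] F [ 2.  -1.6 -1. ] M [-0.24 -0.48  0.03] op 0.118
tip case [-0.1235  0.0005  0.1681] z [ 0. -0. -1.] y [ 1.    -0.002  0.   ] q [-0.33  0.64 -0.23  2.01  0.28  0.51 -0.32]
lid joint 1.1431997657815711 radius 0.24290815452284634 y 0.0004956906431969887
0, -0.52, 0.97, 0, 0, 0,
0, -0.36, 1.04, 0, 0, 0,
0, -0.31, 1.05, 0, 0, 0,
0, -0.27, 1.07, 0, 0, 0,
0, -0.22, 1.08, 0, 0, 0,
0, -0.17, 1.09, 0, 0, 0,
0, -0.02, 0.16, 0, 0, 0,
0, 0.00, -0.00, 0, 0, 0,
```

Call:
carry_out:
  motion: [0,-0.4,0.8,0,0,0,0,-0.3,0.8,0,0,0,0,-0.25,0.8,0,0,0,0,-0.2,0.8,0,0,0,0,-0.2,0.8,0,0,0,0,-0.15,0.7,0,0,0,0,-0.1,0.6,0,0,0,0,0,0,0,0,0]

```text
clock: 60.98
tool_pos: [0.4466, 0.1798, 0.1793]
eef_rot: [0.536, 0.844, -0.001, -0.0]
contact_force: [4.5, -1.2, -4.5]
opening: 0.114
```

```bash
python3 -c "
from h import *
lid(4)"
```

```text
t 60.98 pos [0.4466 0.1798 0.1793] rot [ 5.357e-01  8.444e-01 -6.000e-04 -1.000e-04] F [ 4.5 -1.2 -4.5] M [-0.27 -0.83  0.04] op 0.114
tip case [-0.1398  0.0005  0.1153] z [-0.001 -0.    -1.   ] y [ 1.    -0.002 -0.001] q [-0.38  0.72 -0.16  2.1   0.33  0.34 -0.37]
lid joint 1.3710294710500708 radius 0.2434553242134872 y 0.0005106158608135652
0, -0.23, 1.07, 0, 0, 0,
0, -0.01, 0.10, 0, 0, 0,
0, 0.00, -0.00, 0, 0, 0,
0, 0.00, -0.00, 0, 0, 0,
```

Call:
carry_out:
  motion: [0,0,0.3,0,0,0,0,0,0.3,0,0,0,0,0,0.3,0,0,0,0,0,0.2,0,0,0,0,0,0.1,0,0,0,0,0,0,0,0,0]

```text
clock: 61.72
tool_pos: [0.445, 0.1791, 0.1672]
eef_rot: [0.536, 0.844, -0.002, -0.001]
contact_force: [-3.3, -3.4, -2.4]
opening: 0.115
```

```bash
python3 -c "
from h import *
lid(1)"
```

```text
t 61.73 pos [0.445  0.1791 0.1672] rot [ 0.5357  0.8444 -0.0022 -0.0009] F [-3.3 -3.4 -2.4] M [-0.85  0.55  0.06] op 0.115
tip case [-0.1418  0.0005  0.1033] z [-0.005 -0.001 -1.   ] y [ 1.    -0.001 -0.005] q [-0.39  0.75 -0.15  2.11  0.34  0.31 -0.38]
lid joint 1.4209055245263382 radius 0.24341351718390522 y 0.0005173895860457883
0, -0.07, -0.03, 0, 0, 0,
```

Call:
carry_out:
  motion: [0,0,0.15,0,0,0,0,0,0,0,0,0,0,0,0,0,0,0]

```text
clock: 62.1
tool_pos: [0.4448, 0.179, 0.1657]
eef_rot: [0.536, 0.844, -0.002, -0.001]
contact_force: [-4.0, -4.2, -1.5]
opening: 0.113
```

Call:
carry_out:
  motion: [0,0,0,0,0,0,0,0,0,0,0,0,0,0,0,0,0,0,0,0,0,0,0,0]
  hand: 3.6

```text
clock: 62.6
tool_pos: [0.4472, 0.1805, 0.1664]
eef_rot: [0.536, 0.844, 0.001, 0.0]
contact_force: [0.4, -0.3, 0.3]
opening: 0.412
```

```bash
python3 -c "
from h import *
s=tip(); print(wc(s['tool_pos']))"
```

```text
t 62.6 pos [0.4472 0.1805 0.1664] rot [5.356e-01 8.445e-01 5.000e-04 2.000e-04] F [ 0.4 -0.3  0.3] M [-0.04  0.04  0.01] op 0.412
tip case [-0.1389  0.0009  0.1024] z [ 0.001  0.    -1.   ] y [ 1.    -0.001  0.001] q [-0.39  0.75 -0.15  2.11  0.34  0.31 -0.38]
[-0.13894101  0.000872    0.16644806]
```

Call:
carry_out:
  motion: [0,-0.2,-1,0,0,0,0,0,-2.5,0,0,0,0,0,-3.5,0,0,0,0,0,-3,0,0,0,1.5,0,-1,0,0,0,3,0,0,0,0,0,3,0,0,0,0,0,1.5,0,0,0,0,0]

```text
clock: 63.6
tool_pos: [0.405, 0.2628, 0.2759]
eef_rot: [0.534, 0.845, -0.0, -0.001]
contact_force: [-0.6, 0.0, 0.1]
opening: 0.406
```

Call:
carry_out:
  motion: [0,0,0,0,0,0,0,0,0,0,0,0]
  hand: 2.4

```text
clock: 63.85
tool_pos: [0.407, 0.2595, 0.276]
eef_rot: [0.536, 0.844, -0.001, 0.0]
contact_force: [0.7, -0.5, 0.6]
opening: 0.274
```

Run:
```python
from h import *
s=tip(); p=snapshot("wrist"); save(p,"w8.png"); C=wc(wcloud(p,s)).reshape(-1,3)
L=C[(np.abs(C[:,1])<.08)&(C[:,0]>-.08)&(C[:,0]<.06)&(C[:,2]<.2)]; print("lid top z",np.percentile(L[:,2],[5,50,95]))
for sg in(1,-1):
    Q=C[(np.abs(C[:,0]+.136)<.03)&(np.abs(C[:,1]-sg*.09)<.03)&(C[:,2]>.128)&(C[:,2]<.142)]
    if len(Q)>5: print(sg,len(Q),Q.mean(0),np.percentile(Q,[3,97],axis=0), np.linalg.eigh(np.cov(Q[:,:2].T))[1][:,1])
rows(cw(-.136,.09,.175),down(25.3),1)
```

```text
t 63.85 pos [0.407  0.2595 0.276 ] rot [ 5.363e-01  8.440e-01 -8.000e-04  3.000e-04] F [ 0.7 -0.5  0.6] M [-0.09  0.07  0.03] op 0.274
tip case [-0.1416  0.0894  0.212 ] z [-0.001 -0.001 -1.   ] y [ 1.    -0.003 -0.001] q [-0.5   0.55 -0.25  2.01  0.23  0.6  -0.47]
lid top z [0.14911298 0.15006759 0.15103491]
1 695 [-0.1364715   0.0915462   0.13524244] [[-0.14215617  0.07723744  0.13065057]
 [-0.13121233  0.104217    0.13710041]] [-0.16148107  0.98687581]
-1 178 [-0.13518333 -0.0795488   0.13350959] [[-0.14121421 -0.08799954  0.12832179]
 [-0.12935531 -0.07488821  0.13659056]] [0.5748419 0.8182645]
0.08, 0.56, 10.10, -0.001, 0.001, -0.003,
n 1
```

View pics/w8.png

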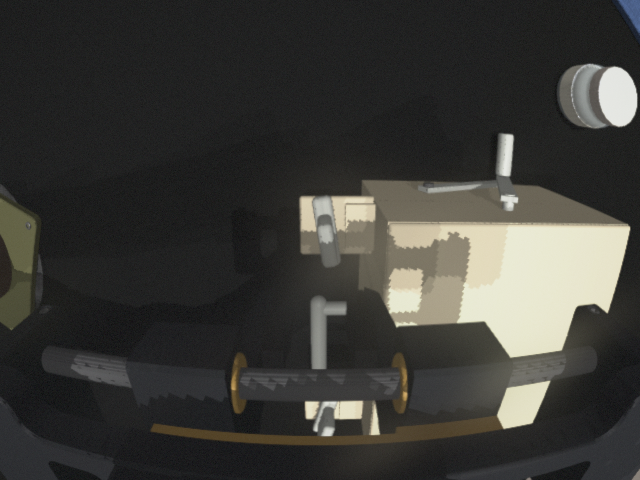

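The lid is shut (top at z=0.150). The left wing is at (326,230), about 0.16 rad on from its open position, with the lip lying on the ear. Now I turn the left button.

Call:
carry_out:
  motion: [0.1,0.5,1.5,0,0,-0.08,0,0,2.5,0,0,-0.08,0,0,2.5,0,0,0,0,0,2,0,0,0,0,0,1.2,0,0,0,0,0,0.4,0,0,0,0,0,0,0,0,0,0,0,0,0,0,0]

```text
clock: 64.9
tool_pos: [0.4111, 0.2638, 0.1758]
eef_rot: [0.467, 0.884, 0.0, 0.0]
contact_force: [0.0, -0.4, -0.2]
opening: 0.269
```

```bash
python3 -c "
from h import *
s=tip(); print(wc(s['tool_pos']))"
```

```text
t 64.9 pos [0.4111 0.2638 0.1758] rot [4.666e-01 8.845e-01 4.000e-04 3.000e-04] F [ 0.  -0.4 -0.2] M [-0.02  0.01 -0.02] op 0.269
tip case [-0.136   0.0916  0.1118] z [ 0.001 -0.    -1.   ] y [0.987 0.158 0.001] q [-0.55  0.74 -0.19  2.08  0.37  0.35 -0.44]
[-0.13604591  0.09160151  0.17579556]
```

Call:
carry_out:
  motion: [-0.15,0,0,0,0,0,0,0,0,0,0,0,0,0,0,0,0,0,0,0,0,0,0,0,0,0,0,0,0,0]
  hand: 0
  grip_force: 15

```text
clock: 65.53
tool_pos: [0.4117, 0.2621, 0.1756]
eef_rot: [0.467, 0.884, -0.0, 0.0]
contact_force: [-0.3, -1.2, 6.1]
opening: 0.11
```

Call:
carry_out:
  motion: [0,0,0,0,0,-0.16,0,0,0,0,0,-0.16,0,0,0,0,0,-0.16,0,0,0,0,0,-0.16,0,0,0,0,0,-0.16,0,0,0,0,0,-0.16,0,0,0,0,0,-0.16,0,0,0,0,0,-0.16]

```text
clock: 66.53
tool_pos: [0.412, 0.2631, 0.1756]
eef_rot: [-0.157, 0.988, 0.001, 0.001]
contact_force: [-0.1, 0.2, 2.2]
opening: 0.11
```

Call:
carry_out:
  motion: [0,0,0,0,0,-0.1,0,0,0,0,0,-0.05,0,0,0,0,0,0,0,0,0,0,0,0]

```text
clock: 67.03
tool_pos: [0.4119, 0.2631, 0.1756]
eef_rot: [-0.227, 0.974, 0.001, 0.001]
contact_force: [0.9, 1.1, 4.8]
opening: 0.113
```

```bash
python3 -c "
from h import *
s=tip(); print(wc(s['tool_pos']))"
```

```text
t 67.03 pos [0.4119 0.2631 0.1756] rot [-2.271e-01  9.739e-01  6.000e-04  6.000e-04] F [0.9 1.1 4.8] M [ 0.3  -0.05 -0.22] op 0.113
tip case [-0.1354  0.0907  0.1116] z [ 0.001  0.001 -1.   ] y [-0.017  1.     0.001] q [-0.32  0.79 -0.57  2.07  0.85  0.53  0.52]
[-0.13551705  0.0906564   0.17557892]
```

Call:
carry_out:
  motion: [0,0,0,0,0,0,0,0,0,0,0,0,0,0,0,0,0,0,0,0,-1.5,0,0,0,0,0,-3,0,0,0,0,0,-4,0,0,0,0,0,-2,0,0,0,0,0,0,0,0,0]
  hand: 2.6

```text
clock: 68.03
tool_pos: [0.412, 0.2629, 0.2821]
eef_rot: [-0.227, 0.974, 0.001, 0.002]
contact_force: [0.6, -0.4, -0.5]
opening: 0.296
```

Run:
```python
from h import *
s=tip(); rows(cw(-.136,-.09,.275),down(25.3),11)
```

```text
t 68.03 pos [0.412  0.2629 0.2821] rot [-2.275e-01  9.738e-01  6.000e-04  1.600e-03] F [ 0.6 -0.4 -0.5] M [ 0.1   0.02 -0.01] op 0.296
tip case [-0.1353  0.0904  0.2181] z [ 0.003  0.001 -1.   ] y [-0.017  1.     0.   ] q [-0.19  0.63 -0.75  1.98  0.62  0.77  0.72]
0.03, -1.64, 0.06, 0.000, 0.000, 0.144,
-0.20, -1.63, 0.06, 0.000, 0.000, 0.144,
-0.44, -1.58, 0.06, 0.000, 0.000, 0.144,
-0.66, -1.50, 0.06, 0.000, 0.000, 0.144,
-0.87, -1.39, 0.07, 0.000, 0.000, 0.144,
-1.06, -1.25, 0.07, 0.000, 0.000, 0.144,
-1.23, -1.09, 0.07, 0.000, 0.000, 0.144,
-1.37, -0.90, 0.07, 0.000, 0.000, 0.144,
-1.49, -0.69, 0.07, 0.000, 0.000, 0.144,
-1.57, -0.47, 0.07, 0.000, 0.000, 0.144,
-1.62, -0.24, 0.06, 0.000, 0.000, 0.144,
n 11
```

Call:
carry_out:
  motion: [0,-1.6,0,0,0,0.144,-0.2,-1.6,0,0,0,0.144,-0.4,-1.6,0,0,0,0.144,-0.7,-1.5,0,0,0,0.144,-0.9,-1.4,0,0,0,0.144,-1.1,-1.3,0,0,0,0.144,-1.2,-1.1,0,0,0,0.144,-1.4,-0.9,0,0,0,0.144]

```text
clock: 69.03
tool_pos: [0.4678, 0.1427, 0.2795]
eef_rot: [0.342, 0.94, -0.001, -0.001]
contact_force: [-0.8, -0.6, 0.4]
opening: 0.293
```

Call:
carry_out:
  motion: [-1.5,-0.7,0,0,0,0.144,-1.6,-0.5,0,0,0,0.144,-1.6,-0.2,0,0,0,0.144,0,0,0,0,0,0,0,0,0,0,0,0]

```text
clock: 69.65
tool_pos: [0.4889, 0.0995, 0.2799]
eef_rot: [0.532, 0.847, -0.0, -0.001]
contact_force: [-0.9, 0.2, -0.7]
opening: 0.291
```

Run:
```python
from h import *
s=tip(); p=snapshot("wrist"); C=wc(wcloud(p,s)).reshape(-1,3)
for sg in(1,-1):
    Q=C[(np.abs(C[:,0]+.136)<.03)&(np.abs(C[:,1]-sg*.09)<.03)&(C[:,2]>.130)&(C[:,2]<.142)]
    if len(Q)>5: print(sg,len(Q),Q.mean(0),np.percentile(Q,[3,97],axis=0), np.linalg.eigh(np.cov(Q[:,:2].T))[1][:,1])
rows(cw(-.136,-.09,.175),down(25.3),1)
```

```text
t 69.65 pos [0.4889 0.0995 0.2799] rot [ 5.318e-01  8.469e-01 -3.000e-04 -5.000e-04] F [-0.9  0.2 -0.7] M [-0.01  0.03  0.01] op 0.291
tip case [-0.136  -0.0901  0.2159] z [-0.001  0.    -1.   ] y [ 1.     0.008 -0.001] q [-0.09  0.57 -0.32  1.96  0.28  0.65 -0.14]
-1 651 [-0.1363458  -0.08909752  0.13536979] [[-0.14249221 -0.10283704  0.13229419]
 [-0.1303191  -0.07598901  0.13715273]] [0.22176638 0.97509983]
-0.00, -0.01, 10.50, -0.001, -0.001, 0.008,
n 1
```

Call:
carry_out:
  motion: [0,0,1.5,0,0,0.11,0,0,2.5,0,0,0.11,0,0,2.5,0,0,0,0,0,2.2,0,0,0,0,0,1.3,0,0,0,0,0,0.4,0,0,0,0,0,0,0,0,0,0,0,0,0,0,0]

```text
clock: 70.7
tool_pos: [0.4899, 0.099, 0.1769]
eef_rot: [0.623, 0.782, 0.0, 0.0]
contact_force: [-0.0, -0.0, 0.4]
opening: 0.293
```

```bash
python3 -c "
from h import *
s=tip(); print(wc(s['tool_pos']))"
```

```text
t 70.7 pos [0.4899 0.099  0.1769] rot [6.228e-01 7.824e-01 4.000e-04 4.000e-04] F [-0.  -0.   0.4] M [-0.04  0.06  0.  ] op 0.293
tip case [-0.1352 -0.0911  0.1129] z [ 0.001 -0.    -1.   ] y [ 0.977 -0.214  0.001] q [-0.19  0.74 -0.16  2.05  0.3   0.37 -0.37]
[-0.13523239 -0.09107087  0.1769145 ]
```

Call:
carry_out:
  motion: [0.1,-0.1,0,0,0,0,0,0,0,0,0,0,0,0,0,0,0,0,0,0,0,0,0,0,0,0,0,0,0,0]
  hand: 0

```text
clock: 71.32
tool_pos: [0.4883, 0.0997, 0.1766]
eef_rot: [0.623, 0.782, -0.0, 0.0]
contact_force: [-1.4, -0.2, 5.4]
opening: 0.115
```

Call:
carry_out:
  motion: [0,0,0,0,0,0.16,0,0,0,0,0,0.16,0,0,0,0,0,0.16,0,0,0,0,0,0.16,0,0,0,0,0,0.16,0,0,0,0,0,0.16,0,0,0,0,0,0.16,0,0,0,0,0,0.14]

```text
clock: 72.32
tool_pos: [0.4879, 0.0998, 0.1766]
eef_rot: [0.965, 0.263, -0.0, -0.0]
contact_force: [-1.4, 1.5, 5.6]
opening: 0.112
```

Call:
carry_out:
  motion: [0,0,0,0,0,0.1,0,0,0,0,0,0.04,0,0,0,0,0,0,0,0,0,0,0,0]

```text
clock: 72.82
tool_pos: [0.488, 0.0999, 0.1766]
eef_rot: [0.98, 0.198, -0.0, -0.0]
contact_force: [-2.2, -0.0, 6.3]
opening: 0.116
```

```bash
python3 -c "
from h import *
s=tip(); print(wc(s['tool_pos']))"
```

```text
t 72.83 pos [0.488  0.0999 0.1766] rot [ 9.802e-01  1.980e-01 -3.000e-04 -1.000e-04] F [-2.2 -0.   6.3] M [0.05 0.42 0.28] op 0.116
tip case [-0.1366 -0.0894  0.1126] z [-0.  0. -1.] y [-0.043 -0.999 -0.   ] q [-0.38  0.75  0.14  2.06 -0.28  0.35 -1.18]
[-0.13652321 -0.08941969  0.17656997]
```

Turned to about 1.6, against the stop. Release, back off, and check everything from a retreated pose.

Call:
carry_out:
  motion: [0,0,0,0,0,0,0,0,0,0,0,0,0,0,0,0,0,0,0,0,-1.5,0,0,0,0,0,-3,0,0,0,0,0,-4,0,0,0,0,0,-4,0,0,0,0,0,0,0,0,0]
  hand: 2.6

```text
clock: 73.82
tool_pos: [0.4898, 0.0997, 0.3048]
eef_rot: [0.98, 0.197, 0.004, -0.0]
contact_force: [-0.2, 0.2, 0.3]
opening: 0.294
```

Run:
```python
from h import *
s=tip(); rows(cw(-.12,-.02,.40),down(25.3),10)
```

```text
t 73.83 pos [0.4898 0.0997 0.3048] rot [ 9.804e-01  1.970e-01  3.600e-03 -1.000e-04] F [-0.2  0.2  0.3] M [-0.08  0.16 -0.  ] op 0.294
tip case [-0.1345 -0.0905  0.2408] z [ 0.007 -0.002 -1.   ] y [-0.045 -0.999  0.001] q [-0.46  0.54  0.26  1.95 -0.21  0.67 -1.24]
0.12, -0.71, -0.95, 0.001, -0.000, -0.162,
0.24, -0.68, -0.95, 0.001, -0.000, -0.162,
0.34, -0.63, -0.95, 0.001, -0.000, -0.162,
0.44, -0.57, -0.95, 0.001, -0.000, -0.162,
0.53, -0.49, -0.95, 0.001, -0.000, -0.162,
0.60, -0.40, -0.95, 0.001, -0.000, -0.162,
0.65, -0.30, -0.95, 0.001, -0.000, -0.162,
0.69, -0.19, -0.95, 0.001, -0.000, -0.162,
0.72, -0.08, -0.95, 0.001, -0.000, -0.162,
0.72, 0.04, -0.95, 0.001, -0.000, -0.162,
n 10
```

Call:
carry_out:
  motion: [0,-1.5,-1.5,0,0,0,0,-1.5,-1.5,0,0,0,0,-1.5,-1.5,0,0,0,0,-1.5,-1.5,0,0,0,0,-1.5,-1.5,0,0,0,0,-1.5,-1.5,0,0,0,0,0,0,0,0,0,0,0,0,0,0,0]

```text
clock: 74.82
tool_pos: [0.4532, 0.1818, 0.3906]
eef_rot: [0.98, 0.197, -0.001, 0.001]
contact_force: [-0.6, -0.0, 0.4]
opening: 0.293
```

Run:
```python
from h import *
s=tip(); p=snapshot("wrist"); save(p,"w9.png"); C=wc(wcloud(p,s)).reshape(-1,3)
L=C[(np.abs(C[:,1])<.1)&(C[:,0]>-.09)&(C[:,0]<.09)&(C[:,2]<.2)]; print("lid top z",len(L),np.percentile(L[:,2],[5,50,95]))
for sg in(1,-1):
    Q=C[(np.abs(C[:,0]+.136)<.03)&(np.abs(C[:,1]-sg*.09)<.03)&(C[:,2]>.130)&(C[:,2]<.142)]
    if len(Q)>5: print(sg,len(Q),Q.mean(0),np.percentile(Q,[3,97],axis=0), np.linalg.eigh(np.cov(Q[:,:2].T))[1][:,1])
```

```text
t 74.83 pos [0.4532 0.1818 0.3906] rot [ 9.804e-01  1.968e-01 -7.000e-04  5.000e-04] F [-0.6 -0.   0.4] M [-0.04  0.13  0.01] op 0.293
tip case [-0.1331 -0.0006  0.3266] z [-0.002 -0.001 -1.   ] y [-0.045 -0.999  0.001] q [-0.69  0.41  0.32  1.86 -0.16  0.9  -1.47]
lid top z 37076 [0.14889151 0.15015763 0.15143529]
1 318 [-0.13549746  0.08876993  0.13531396] [[-0.14886327  0.08451165  0.13104883]
 [-0.12173932  0.09396808  0.13738891]] [-0.99999946  0.00104063]
-1 311 [-0.13553337 -0.08914634  0.135243  ] [[-0.1496085  -0.09408582  0.13102932]
 [-0.12225172 -0.08515855  0.13725567]] [-0.99966886  0.02573253]
```

View pics/w9.png

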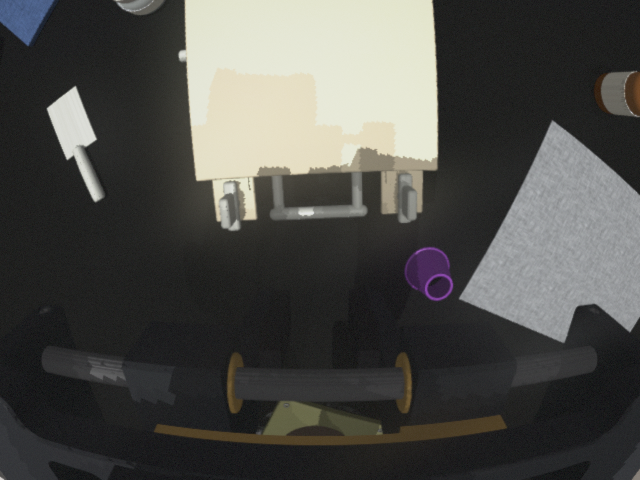

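The lid is shut (top 0.150 m), both wings at (231,205) and (406,197) lie square across the lips, and the gripper is clear. Handing in.

```bash
python3 -c "
from h import *
print(workorder.finish_job()); show()"
```

```text
the job is handed in; nothing more can be done
None
the job is handed in; nothing more can be done
```

The job is handed in. All four white funnels are nested in the case, the lid is shut and both turnbuttons are across the lips. It took about 75 s of the 210 s.

- **Funnels:** I set the four from the mat over the first funnel one by one, each lowered until light contact (at most about 6 N) and then let go. After the last one, the top funnel measured about 67 mm above the first and within 1 mm of its axis. The nest was upright and the lid still open.
- **Stay and lid:** I broke the stay at its thumb piece, which moved it about 27 mm. The side view showed the links clearly bent, though the lid crept shut by about 0.09 rad as it broke. I then lowered the lid by its handle at about 0.4 rad/s. Its top measured 150 mm above the bench, which is fully shut.
- **Turnbuttons:** These were slightly turned to begin with (about 0.16 and 0.22 rad). I turned both until they met the stop, and the last picture shows them square to within about 0.03 rad. The gripper was clear.
- **Left alone:** I never touched the bottle, jar, spatula, or the purple and green look-alikes.
- **Checks that disagreed:** One early fit put the first nested funnel about 6 mm too low. Inspecting its top ring showed it seated normally at 16.5 mm. The wrist also came near its singular pose, so I pushed the stay at a 25° tilt instead of the planned 40°.
- **Not checked:** I could not see the nest once the lid was shut.

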